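Lay out drinks for the pool players

TASK

Lay out the drinks for the next frame: for every tumbler on the table take a coaster off the top of the spring-loaded dispenser, lay it flat on the light wooden serving board and stand the tumbler upright in the middle of it, one tumbler to a coaster, leaving the spare coasters in the dispenser. With the scoop, and never with your fingers, move all the grey drink stones from the black trough into the steel tub, then stand the scoop back upright in the middle of its black rubber rest. Leave the mug, jar, bottle, chalk and dice cup where they are.

Things in the scene. Friction and masses are not known exactly. Their poses are not given: they have to be found in the camera images.
- dispenser: spring-loaded coaster dispenser, fixed: a square steel tube (inside 69 mm, walls 4 mm, rim 62 mm above the table) on a 120 x 100 x 8 mm dark wooden foot. Origin under its centre on the table, z up, x and y square with the tube
- stack_top (a point): middle of the top face of the uppermost coaster in the dispenser, 78 mm above the table. A sprung platform (70 N/m) raises the stack 14 mm whenever a coaster is lifted off, so the next one comes to this same height within 3 mm. The uppermost marble slab lies 8 to 16 mm above the rim, the next one sticks up 2 mm over it; pressing down makes the stack sink
- coaster1: one of four equal coasters: a square white marble slab 66 x 66 x 8 mm on a 54 x 54 x 6 mm cork foot, 14 mm high in all, 0.10 kg. All four start stacked in the dispenser, square with it; this is number 1 from the bottom. Origin at the centre of its underside, z up, x and y square with its edges
- coaster2: one of four equal coasters: a square white marble slab 66 x 66 x 8 mm on a 54 x 54 x 6 mm cork foot, 14 mm high in all, 0.10 kg. All four start stacked in the dispenser, square with it; this is number 2 from the bottom. Origin at the centre of its underside, z up, x and y square with its edges
- coaster3: one of four equal coasters: a square white marble slab 66 x 66 x 8 mm on a 54 x 54 x 6 mm cork foot, 14 mm high in all, 0.10 kg. All four start stacked in the dispenser, square with it; this is number 3 from the bottom. Origin at the centre of its underside, z up, x and y square with its edges
- coaster4: one of four equal coasters: a square white marble slab 66 x 66 x 8 mm on a 54 x 54 x 6 mm cork foot, 14 mm high in all, 0.10 kg. All four start stacked in the dispenser, square with it; this is number 4 from the bottom. Origin at the centre of its underside, z up, x and y square with its edges
- board: serving board of light wood, fixed, 100 (x) x 250 (y) x 6 mm. Origin under its centre on the table; its top is 6 mm up
- tumbler1: plain low steel tumbler, a straight cylinder of diameter 54 mm and height 75 mm, about 0.25 kg, heavy-bottomed, starts standing upright on the table; origin at the centre of its underside, z up. Two or three tumblers are present
- tumbler2: plain low steel tumbler, a straight cylinder of diameter 54 mm and height 75 mm, about 0.25 kg, heavy-bottomed, starts standing upright on the table; origin at the centre of its underside, z up. Two or three tumblers are present
- tumbler3: plain low steel tumbler, a straight cylinder of diameter 54 mm and height 75 mm, about 0.25 kg, heavy-bottomed, starts standing upright on the table; origin at the centre of its underside, z up. Two or three tumblers are present
- trough: black trough, fixed. Floor 190 mm long (x -95 to +95 mm), 70 mm wide, its top 6 mm above the table; walls 6 mm thick, tops 36 mm above the table, the long sides lean out (82 mm apart at the top). The far (+x) end is an upright wall; the near (-x) end wall rises 45 mm and leans out by 0.25 rad. Origin under the floor's centre on the table
- stone1: grey drink stone, a flattened rounded pebble of diameter 22 mm and height 13 mm, 15 g; origin at the centre of its underside (its round axis is z). Three to five are present; they start lying flat in the near (-x) half of the trough, centres x -82 to -26 mm in its frame
- stone2: grey drink stone, a flattened rounded pebble of diameter 22 mm and height 13 mm, 15 g; origin at the centre of its underside (its round axis is z). Three to five are present; they start lying flat in the near (-x) half of the trough, centres x -82 to -26 mm in its frame
- stone3: grey drink stone, a flattened rounded pebble of diameter 22 mm and height 13 mm, 15 g; origin at the centre of its underside (its round axis is z). Three to five are present; they start lying flat in the near (-x) half of the trough, centres x -82 to -26 mm in its frame
- stone4: grey drink stone, a flattened rounded pebble of diameter 22 mm and height 13 mm, 15 g; origin at the centre of its underside (its round axis is z). Three to five are present; they start lying flat in the near (-x) half of the trough, centres x -82 to -26 mm in its frame
- stone5: grey drink stone, a flattened rounded pebble of diameter 22 mm and height 13 mm, 15 g; origin at the centre of its underside (its round axis is z). Three to five are present; they start lying flat in the near (-x) half of the trough, centres x -82 to -26 mm in its frame
- tub: open steel tub, fixed, outside 150 (x) x 130 (y) x 60 mm, walls and floor 4 mm. Origin under its centre on the table
- scoop: flat steel scoop, 0.16 kg, friction on stones 0.4, starts upright on the rest. Pan open towards -x: floor 2 mm thick, lip at x -45 mm, back end x 56 mm, 66 mm wide; side walls 24 mm high (x -43 to 34) leaning out to 76 mm at the top, back wall 30 mm high at x 34. Upright dark wooden handle, 22 (x) x 16 (y) mm, at x 45, y 0, top at z 126 mm. Origin on the underside of the pan, z up
- rest: scoop rest, a fixed flat black rubber mat 140 (x) x 100 (y) x 4 mm; origin under its centre on the table
- mug: white mug, diameter 74 mm, 85 mm high; a bystander; origin under its centre
- jar: amber jar, diameter 64 mm, about 65 mm high; a bystander; origin under its centre
- bottle: green bottle, diameter 66 mm, 200 mm high; a bystander; origin under its centre
- chalk: block of cue chalk, 24 mm cube; a bystander; origin under its centre
- dice_cup: black dice cup, rim diameter 72 mm, 85 mm high; a bystander; origin under its centre

How it is judged:
On the way:
1. at least one stone is carried in the scoop, raised clear of the trough (scoop origin over 60 mm up) (((height (world z) of scoop above 0.06 m and x of stone1 in the frame of scoop between -0.045 and 0.036 m and y of stone1 in the frame of scoop between -0.033 and 0.033 m and z of stone1 in the frame of scoop between -0.003 and 0.04 m) or (height (world z) of scoop above 0.06 m and x of stone2 in the frame of scoop between -0.045 and 0.036 m and y of stone2 in the frame of scoop between -0.033 and 0.033 m and z of stone2 in the frame of scoop between -0.003 and 0.04 m) or (height (world z) of scoop above 0.06 m and x of stone3 in the frame of scoop between -0.045 and 0.036 m and y of stone3 in the frame of scoop between -0.033 and 0.033 m and z of stone3 in the frame of scoop between -0.003 and 0.04 m) or (height (world z) of scoop above 0.06 m and x of stone4 in the frame of scoop between -0.045 and 0.036 m and y of stone4 in the frame of scoop between -0.033 and 0.033 m and z of stone4 in the frame of scoop between -0.003 and 0.04 m) or (height (world z) of scoop above 0.06 m and x of stone5 in the frame of scoop between -0.045 and 0.036 m and y of stone5 in the frame of scoop between -0.033 and 0.033 m and z of stone5 in the frame of scoop between -0.003 and 0.04 m))), for 0.2 s.
At the end, for the whole second after the job is handed in: Each tumbler stands upright and at rest within 12 mm of the middle of a coaster lying flat on the board, its centre over the board; the other coasters are in the dispenser; all stones are in the tub; the scoop stands upright on its rest, within 45 mm along and 35 mm across of its middle (angle between each of tumbler1, tumbler2, tumbler3, scoop's own z axis and vertical below 0.08 rad and linear speed of each of tumbler1, tumbler2, tumbler3 below 0.02 m/s and ((horizontal distance between tumbler1 and coaster1 below 0.012 m and z of tumbler1 in the frame of coaster1 between 0.01 and 0.018 m and x of coaster1 in the frame of board between -0.05 and 0.05 m and y of coaster1 in the frame of board between -0.125 and 0.125 m and z of coaster1 in the frame of board between 0.002 and 0.01 m and angle between coaster1's own z axis and vertical below 0.08 rad) or (horizontal distance between tumbler1 and coaster2 below 0.012 m and z of tumbler1 in the frame of coaster2 between 0.01 and 0.018 m and x of coaster2 in the frame of board between -0.05 and 0.05 m and y of coaster2 in the frame of board between -0.125 and 0.125 m and z of coaster2 in the frame of board between 0.002 and 0.01 m and angle between coaster2's own z axis and vertical below 0.08 rad) or (horizontal distance between tumbler1 and coaster3 below 0.012 m and z of tumbler1 in the frame of coaster3 between 0.01 and 0.018 m and x of coaster3 in the frame of board between -0.05 and 0.05 m and y of coaster3 in the frame of board between -0.125 and 0.125 m and z of coaster3 in the frame of board between 0.002 and 0.01 m and angle between coaster3's own z axis and vertical below 0.08 rad) or (horizontal distance between tumbler1 and coaster4 below 0.012 m and z of tumbler1 in the frame of coaster4 between 0.01 and 0.018 m and x of coaster4 in the frame of board between -0.05 and 0.05 m and y of coaster4 in the frame of board between -0.125 and 0.125 m and z of coaster4 in the frame of board between 0.002 and 0.01 m and angle between coaster4's own z axis and vertical below 0.08 rad)) and ((horizontal distance between tumbler2 and coaster1 below 0.012 m and z of tumbler2 in the frame of coaster1 between 0.01 and 0.018 m and x of coaster1 in the frame of board between -0.05 and 0.05 m and y of coaster1 in the frame of board between -0.125 and 0.125 m and z of coaster1 in the frame of board between 0.002 and 0.01 m and angle between coaster1's own z axis and vertical below 0.08 rad) or (horizontal distance between tumbler2 and coaster2 below 0.012 m and z of tumbler2 in the frame of coaster2 between 0.01 and 0.018 m and x of coaster2 in the frame of board between -0.05 and 0.05 m and y of coaster2 in the frame of board between -0.125 and 0.125 m and z of coaster2 in the frame of board between 0.002 and 0.01 m and angle between coaster2's own z axis and vertical below 0.08 rad) or (horizontal distance between tumbler2 and coaster3 below 0.012 m and z of tumbler2 in the frame of coaster3 between 0.01 and 0.018 m and x of coaster3 in the frame of board between -0.05 and 0.05 m and y of coaster3 in the frame of board between -0.125 and 0.125 m and z of coaster3 in the frame of board between 0.002 and 0.01 m and angle between coaster3's own z axis and vertical below 0.08 rad) or (horizontal distance between tumbler2 and coaster4 below 0.012 m and z of tumbler2 in the frame of coaster4 between 0.01 and 0.018 m and x of coaster4 in the frame of board between -0.05 and 0.05 m and y of coaster4 in the frame of board between -0.125 and 0.125 m and z of coaster4 in the frame of board between 0.002 and 0.01 m and angle between coaster4's own z axis and vertical below 0.08 rad)) and ((horizontal distance between tumbler3 and coaster1 below 0.012 m and z of tumbler3 in the frame of coaster1 between 0.01 and 0.018 m and x of coaster1 in the frame of board between -0.05 and 0.05 m and y of coaster1 in the frame of board between -0.125 and 0.125 m and z of coaster1 in the frame of board between 0.002 and 0.01 m and angle between coaster1's own z axis and vertical below 0.08 rad) or (horizontal distance between tumbler3 and coaster2 below 0.012 m and z of tumbler3 in the frame of coaster2 between 0.01 and 0.018 m and x of coaster2 in the frame of board between -0.05 and 0.05 m and y of coaster2 in the frame of board between -0.125 and 0.125 m and z of coaster2 in the frame of board between 0.002 and 0.01 m and angle between coaster2's own z axis and vertical below 0.08 rad) or (horizontal distance between tumbler3 and coaster3 below 0.012 m and z of tumbler3 in the frame of coaster3 between 0.01 and 0.018 m and x of coaster3 in the frame of board between -0.05 and 0.05 m and y of coaster3 in the frame of board between -0.125 and 0.125 m and z of coaster3 in the frame of board between 0.002 and 0.01 m and angle between coaster3's own z axis and vertical below 0.08 rad) or (horizontal distance between tumbler3 and coaster4 below 0.012 m and z of tumbler3 in the frame of coaster4 between 0.01 and 0.018 m and x of coaster4 in the frame of board between -0.05 and 0.05 m and y of coaster4 in the frame of board between -0.125 and 0.125 m and z of coaster4 in the frame of board between 0.002 and 0.01 m and angle between coaster4's own z axis and vertical below 0.08 rad)) and ((x of coaster1 in the frame of dispenser between -0.02 and 0.02 m and y of coaster1 in the frame of dispenser between -0.02 and 0.02 m and z of coaster1 in the frame of dispenser above 0.01 m and angle between coaster1's own z axis and vertical below 0.1 rad) or (horizontal distance between tumbler1 and coaster1 below 0.012 m and z of tumbler1 in the frame of coaster1 between 0.01 and 0.018 m) or (horizontal distance between tumbler2 and coaster1 below 0.012 m and z of tumbler2 in the frame of coaster1 between 0.01 and 0.018 m) or (horizontal distance between tumbler3 and coaster1 below 0.012 m and z of tumbler3 in the frame of coaster1 between 0.01 and 0.018 m)) and ((x of coaster2 in the frame of dispenser between -0.02 and 0.02 m and y of coaster2 in the frame of dispenser between -0.02 and 0.02 m and z of coaster2 in the frame of dispenser above 0.01 m and angle between coaster2's own z axis and vertical below 0.1 rad) or (horizontal distance between tumbler1 and coaster2 below 0.012 m and z of tumbler1 in the frame of coaster2 between 0.01 and 0.018 m) or (horizontal distance between tumbler2 and coaster2 below 0.012 m and z of tumbler2 in the frame of coaster2 between 0.01 and 0.018 m) or (horizontal distance between tumbler3 and coaster2 below 0.012 m and z of tumbler3 in the frame of coaster2 between 0.01 and 0.018 m)) and ((x of coaster3 in the frame of dispenser between -0.02 and 0.02 m and y of coaster3 in the frame of dispenser between -0.02 and 0.02 m and z of coaster3 in the frame of dispenser above 0.01 m and angle between coaster3's own z axis and vertical below 0.1 rad) or (horizontal distance between tumbler1 and coaster3 below 0.012 m and z of tumbler1 in the frame of coaster3 between 0.01 and 0.018 m) or (horizontal distance between tumbler2 and coaster3 below 0.012 m and z of tumbler2 in the frame of coaster3 between 0.01 and 0.018 m) or (horizontal distance between tumbler3 and coaster3 below 0.012 m and z of tumbler3 in the frame of coaster3 between 0.01 and 0.018 m)) and ((x of coaster4 in the frame of dispenser between -0.02 and 0.02 m and y of coaster4 in the frame of dispenser between -0.02 and 0.02 m and z of coaster4 in the frame of dispenser above 0.01 m and angle between coaster4's own z axis and vertical below 0.1 rad) or (horizontal distance between tumbler1 and coaster4 below 0.012 m and z of tumbler1 in the frame of coaster4 between 0.01 and 0.018 m) or (horizontal distance between tumbler2 and coaster4 below 0.012 m and z of tumbler2 in the frame of coaster4 between 0.01 and 0.018 m) or (horizontal distance between tumbler3 and coaster4 below 0.012 m and z of tumbler3 in the frame of coaster4 between 0.01 and 0.018 m)) and x of stone1 in the frame of tub between -0.073 and 0.073 m and y of stone1 in the frame of tub between -0.063 and 0.063 m and z of stone1 in the frame of tub between 0 and 0.055 m and linear speed of each of stone1, stone2, stone3, stone4, stone5 below 0.03 m/s and x of stone2 in the frame of tub between -0.073 and 0.073 m and y of stone2 in the frame of tub between -0.063 and 0.063 m and z of stone2 in the frame of tub between 0 and 0.055 m and x of stone3 in the frame of tub between -0.073 and 0.073 m and y of stone3 in the frame of tub between -0.063 and 0.063 m and z of stone3 in the frame of tub between 0 and 0.055 m and x of stone4 in the frame of tub between -0.073 and 0.073 m and y of stone4 in the frame of tub between -0.063 and 0.063 m and z of stone4 in the frame of tub between 0 and 0.055 m and x of stone5 in the frame of tub between -0.073 and 0.073 m and y of stone5 in the frame of tub between -0.063 and 0.063 m and z of stone5 in the frame of tub between 0 and 0.055 m and x of scoop in the frame of rest between -0.045 and 0.045 m and y of scoop in the frame of rest between -0.035 and 0.035 m and z of scoop in the frame of rest between 0.001 and 0.008 m); the robot touches nothing.
It fails at once if a finger touches a stone (contact force between the fingers and stone1 above 0.5 N or contact force between the fingers and stone2 above 0.5 N or contact force between the fingers and stone3 above 0.5 N or contact force between the fingers and stone4 above 0.5 N or contact force between the fingers and stone5 above 0.5 N).
It fails at once if a bystander (mug, jar, bottle, chalk or dice cup) is moved by more than 30 mm (distance of any of mug, jar, bottle, chalk, dice_cup from where it was at the start of the episode above 0.03 m).
Of tumbler1, tumbler2, tumbler3 only 2 to 3 are there at a start; the rules pass over those that are not, and their reading is None.
Of stone1, stone2, stone3, stone4, stone5 only 3 to 5 are there at a start; the rules pass over those that are not, and their reading is None.
At some moment in a run one of tumbler1, tumbler2, tumbler3 may be knocked a few centimetres aside while the robot is not near it.
It also fails if it takes over 210 s, if anything falls off the work surface, if the arm or the gripper's body presses on something with over 40 N, if the wrist force passes 120 N, or if a joint passes its speed limit or range.

ROBOT

A 6-joint arm with a two-finger parallel gripper is mounted at the origin on the work surface. World frame = base frame: x ahead of the robot, y to its left, z up, the work surface at z = 0. Lengths are in m, angles in rad, forces in N, time in s.
With the tool pointing down it reaches from about 0.15 to 0.775 m from the base axis. Payload 6.1 kg.
Tool frame: the origin (TCP) lies at the very end of the fingers, on their centre line; the grasp point (between the pads) lies 19 mm behind it; x points along the fingers, y is the direction in which the jaws open and shut, and the axes are right-handed (so a half turn about x gives the same grasp; the last joint's range is limited). The gripper opens to 85 mm and grips with 20 to 120 N. Pads are 22 mm wide; open, the fingers measure 114 mm over their backs; the gripper's body (76 mm by 85 mm) begins 54 mm behind the grasp point. The pads swing forward as they close: fully open they stand 13 mm farther back than shut.
Start: joints at [-1.244, 0.126, -0.04, 1.405, 0, 1.571], TCP at [0.169, -0.497, 0.231] pointing down, gripper open.
Joint ranges: [-2.72, 2.72], [-0.95, 1.95], [-1.27, 1.35], [-1.78, 2.02], [-1.46, 1.47], [-3.14, 3.14]. Speed limits (rad/s): [2.39, 2.39, 3.01, 3.14, 3.14, 3.14].

INTERFACE

Orientations are given as a unit quaternion [w, x, y, z].
In Python, from cell import status, cams, job gives the robot as it stands.
- The arm moves only by the tool send_rows, never from a script. Its argument "plan" is a list of rows, each an object with "dp": the shift along the world's x, y, z in m, a list of three; "roll": the turn about the world's z in rad; "jaw": the opening in per cent of the stroke, from 0 (shut) to 100 (fully open). In form: [{"dp": [x, y, z], "roll": roll, "jaw": jaw}, ...]. A call has 1 to 10 rows; each row is the pose to reach, as a shift and turn from the pose commanded when the call began; what a row does not reach only later rows make up. A row lasts 1/8 s, in which the tool goes at most 62.5 mm and 10.7 degrees, less where a joint would pass 70% of its speed; a pose out of reach is approached as far as the arm can. A call with a gripper value outside its range is refused whole. The fingers move at their own pace and stop on an object; "newtons" is the grip in N (left out, the last holds). Time passes only in rows, so rows that repeat a pose let the fingers close. It gives the time, the measured TCP pose, the force and the opening at its end, in the units of the state.
- status.read_state(): the state, without advancing time (a new reading comes with each control period).
- cams.camera(name): name is "scene" or "top" or "wrist"; returns a dict with "color" (480x640x3 uint8, red, green, blue), "fx", "fy", "cx", "cy" (pixels), "R" (3x3) and "t" (3): a world point X has camera coordinates R X + t; the wrist camera has in their place "tool_from_camera" (4x4, takes a point from camera to tool coordinates, whose origin is the TCP and whose axes are the tool frame's). Camera axes: x right, y down, z forward; pixel columns grow to the right and rows downward; lengths in m; the calibration is good to about 2 mm. A picture is of the moment at which its call begins: read the wrist's pose just before it. There is no depth.
- job.finish_job(): hands the job in, once; it reports no verdict.
The state is a dict: "time": time; "qpos": joint angles; "joint_velocities": joint speeds; "joint_torque": joint torques, N m; "tool_pos": TCP position; "orientation": TCP orientation; "ft_force": force on the tool from outside, world axes, zero at the start; "moment": the same for the moment, N m; "opening": finger opening in m.
Only numpy, scipy, OpenCV 4.12 (cv2) and the standard library are available. Lean on these libraries where they do the work, as an engineer would, in place of code of your own. Each camera call takes 0.05 s, during which the arm holds its last target. There are 200 camera calls.

## Working session

There is one attempt and no reset: what is moved stays moved. The work goes in short steps, Python scripts to look and compute and a tool call to move; the robot and the scene stay as the last step left them, time stands still between calls to the robot, and variables do not carry over. Pictures are saved under pics/ and viewed, about 12 in all and at most 16, crops included, and the job is handed in when it is done.

Besides the shell and the picture viewer there is one more tool, called after "Request:" by a JSON object that holds its "api" and its "payload". send_rows: Moves the arm, as the interface text tells. Its arguments: {"type":"object","properties":{"plan":{"type":"array","items":{"type":"object","properties":{"dp":{"type":"array","items":{"type":"number"}},"roll":{"type":"number"},"jaw":{"type":"number"}}}},"newtons":{"type":"number"}},"required":["plan"]}

```bash
ls; mkdir -p pics
python3 - <<'E'
from cell import status,cams
import cv2,json
s=status.read_state();print(s)
for n in("top","scene"):
    c=cams.camera(n);cv2.imwrite(f"pics/{n}0.png",c["color"][:,:,::-1]);print(n,c["fx"],c["fy"],c["cx"],c["cy"],c["R"],c["t"])
E
```

```text
pics
{'time': 0.0, 'qpos': array([-1.24400828e+00,  1.26394877e-01, -4.05780157e-02,  1.40540874e+00,
        5.42591590e-06,  1.57080907e+00]), 'joint_velocities': array([-0.00192605,  0.00043635, -0.00121838, -0.00026324, -0.00045831,
       -0.00010552]), 'joint_torque': array([ 2.64506059e-03, -4.35924840e+01,  3.52917159e+01,  1.76864164e-02,
        3.45167618e-04,  1.90614423e-05]), 'tool_pos': array([ 0.16840033, -0.49683906,  0.2305344 ]), 'orientation': array([-0.11446579, -0.69759996, -0.11557247,  0.69777853]), 'ft_force': array([-0.56900915, -0.65908331, -0.61918159]), 'moment': array([ 0.00589963, -0.07457279,  0.02045158]), 'opening': 0.08574318370679358}
top 585.6573153868201 585.6573153868201 322.482844772807 244.83145664752968 [[ 0.01523868 -0.99983718  0.00966384]
 [-0.99644302 -0.01598666 -0.082739  ]
 [ 0.08288002 -0.00836863 -0.99652439]] [-0.0214139   0.54324264  1.48270311]
scene 596.1990205254081 596.1990205254081 319.51708317215275 238.09275076141188 [[-0.84087758  0.54120833  0.00429391]
 [ 0.3566426   0.56004976 -0.74776354]
 [-0.40710066 -0.62724621 -0.66395124]] [ 0.44205587 -0.14085166  1.52550153]
```

View pics/top0.png

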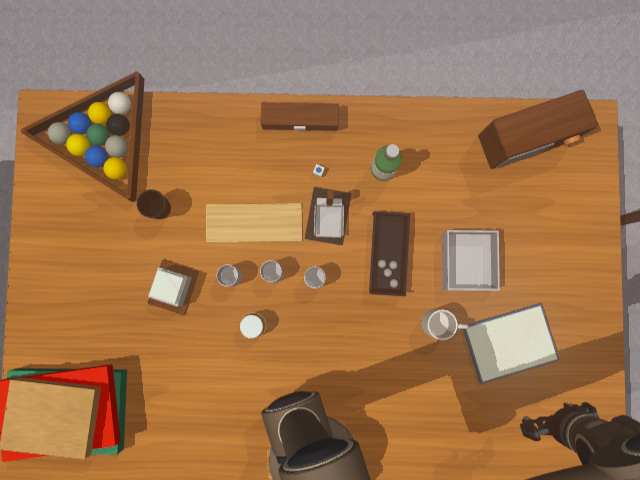

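View pics/scene0.png

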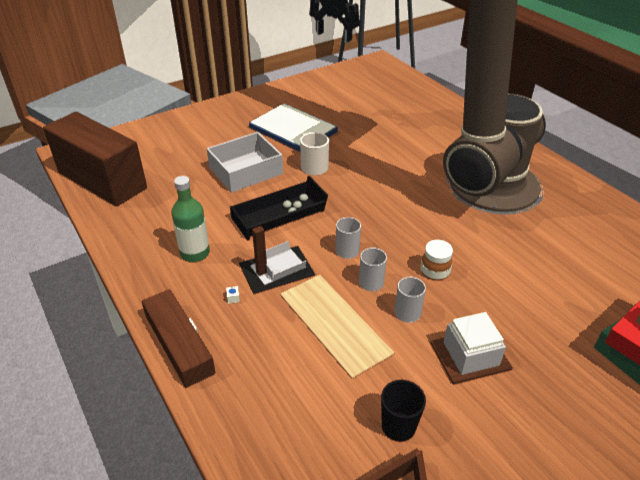

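```bash
cat > h.py <<'E'
import numpy as np,cv2
from cell import status,cams
def ray(c,u,v,z,R=None,t=None):
    R=c["R"] if R is None else R;t=c["t"] if t is None else t
    R=np.array(R);t=np.array(t);d=R.T@np.array([(u-c["cx"])/c["fx"],(v-c["cy"])/c["fy"],1]);o=-R.T@t
    return np.round(o+d*(z-o[2])/d[2],4)
def crop(img,x,y,w,h,s,name):
    i=cv2.resize(img[y:y+h,x:x+w,::-1],None,fx=s,fy=s,interpolation=cv2.INTER_CUBIC)
    for k in range(0,w,20): cv2.putText(i,str(x+k),(int(k*s),10),0,.35,(0,0,255)); cv2.line(i,(int(k*s),12),(int(k*s),18),(0,0,255),1)
    for k in range(0,h,20): cv2.putText(i,str(y+k),(0,int(k*s)+4),0,.35,(0,0,255)); cv2.line(i,(24,int(k*s)),(30,int(k*s)),(0,0,255),1)
    cv2.imwrite("pics/"+name,i)
def wr(name=None):
    """wrist picture and its R,t (world->camera)"""
    s=status.read_state();c=cams.camera("wrist");w,x,y,z=s["orientation"]
    from scipy.spatial.transform import Rotation as Ro
    T=np.eye(4);T[:3,:3]=Ro.from_quat([x,y,z,w]).as_matrix();T[:3,3]=s["tool_pos"]
    M=np.linalg.inv(T@np.array(c["tool_from_camera"]));c["R"]=M[:3,:3];c["t"]=M[:3,3]
    if name: cv2.imwrite("pics/"+name,c["color"][:,:,::-1])
    return c
E
python3 - <<'E'
from h import *
c=cams.camera("top");crop(c["color"],140,180,200,145,4,"a.png");crop(c["color"],300,180,210,145,3.8,"b.png")
E
```

```text
(no output)
```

View pics/a.png

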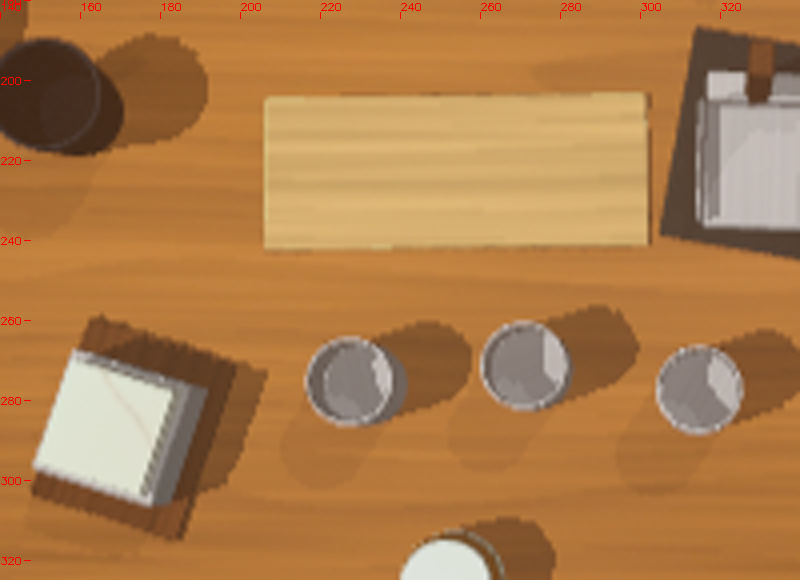

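View pics/b.png

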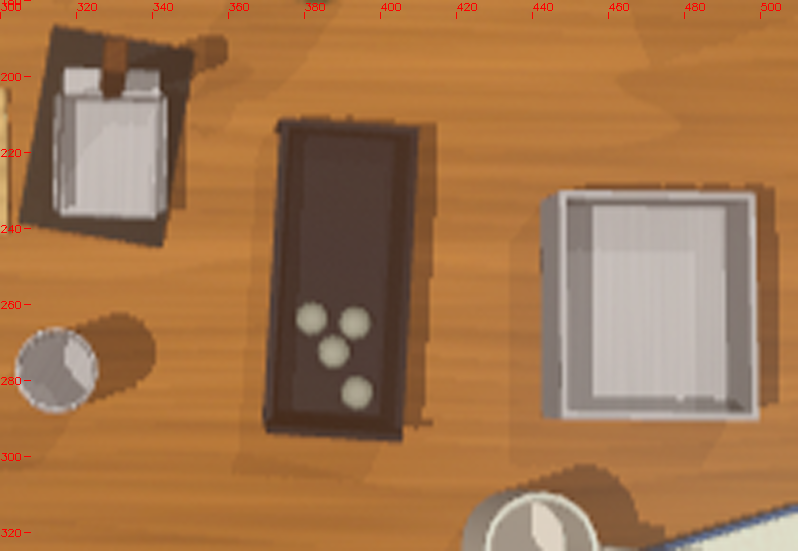

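Run:
```python
from h import *
c=cams.camera("top")
P={"disp":(.078,[(158.5,268),(184.5,276.3),(178,305),(148.5,296.7)]),
"tum":(.075,[(227.5,275.5),(271.5,271.5),(314.75,277.5)]),
"board":(.006,[(206,204.5),(301.25,203.25),(302,241),(206,242.25)]),
"rest":(.004,[(314,186.8),(350.8,193.2),(342.9,244.7),(305.3,238.4)]),
"scoop":(.006,[(315.3,237.1),(341.3,237.4),(342.1,198.4),(316.6,197.9)]),"handle top":(.13,[(330.3,190)]),
"trough":(.038,[(373.4,212.1),(410,213.4),(405.5,295.8),(369.7,293.7)]),
"tub":(.06,[(447.1,230.5),(499,230.8),(499.2,290),(447.9,289.5)]),
"stones":(.015,[(381.8,263.7),(393.4,264.7),(387.6,272.4),(393.7,283.2)]),
"jar":(.065,[(251.5,326)]),"mug":(.085,[(440,324)]),"bottle":(.2,[(392,151)]),"dice":(.085,[(153,205)]),"chalk":(.024,[(319,170)])}
for k,(z,l) in P.items():
    q=np.array([ray(c,u,v,z)[:2] for u,v in l]);print(k,q.tolist(),"mean",q.mean(0).round(4))
    if len(l)==4:
        print("  edges",[ (round(float(np.hypot(*(q[(i+1)%4]-q[i]))),4),round(float(np.degrees(np.arctan2(*(q[(i+1)%4]-q[i])[::-1]))),1)) for i in range(4)])
```

```text
disp [[0.4752, 0.3901], [0.4558, 0.3256], [0.3854, 0.3391], [0.4045, 0.4119]] mean [0.4302 0.3667]
  edges [(0.0674, -106.7), (0.0717, 169.1), (0.0753, 75.3), (0.074, -17.1)]
tum [[0.4595, 0.2206], [0.4711, 0.1124], [0.4579, 0.0054]] mean [0.4628 0.1128]
board [[0.6456, 0.2924], [0.653, 0.0441], [0.554, 0.0403], [0.5468, 0.2893]] mean [0.5998 0.1665]
  edges [(0.2484, -88.3), (0.0991, -177.8), (0.2491, 91.7), (0.0988, 1.8)]
rest [[0.6974, 0.0115], [0.6821, -0.0853], [0.5463, -0.0662], [0.5611, 0.0319]] mean [ 0.6217 -0.027 ]
  edges [(0.098, -99.0), (0.1371, 172.0), (0.0992, 81.4), (0.1378, -8.5)]
scoop [[0.5648, 0.0059], [0.5651, -0.0617], [0.6676, -0.0625], [0.6678, 0.0042]] mean [ 0.6163 -0.0285]
  edges [(0.0676, -89.7), (0.1025, -0.4), (0.0667, 89.8), (0.103, 179.1)]
handle top [[0.6672, -0.0288]] mean [ 0.6672 -0.0288]
trough [[0.6283, -0.1417], [0.6265, -0.2355], [0.4163, -0.2247], [0.4202, -0.134]] mean [ 0.5228 -0.184 ]
  edges [(0.0938, -91.1), (0.2105, 177.1), (0.0908, 87.5), (0.2082, -2.1)]
tub [[0.5816, -0.3256], [0.583, -0.4566], [0.4343, -0.4557], [0.4336, -0.3273]] mean [ 0.5081 -0.3913]
  edges [(0.131, -89.4), (0.1487, 179.7), (0.1284, 90.3), (0.148, 0.7)]
stones [[0.4978, -0.1667], [0.4957, -0.1967], [0.4756, -0.1818], [0.4481, -0.1977]] mean [ 0.4793 -0.1857]
  edges [(0.0301, -94.0), (0.025, 143.5), (0.0318, -150.0), (0.0586, 32.0)]
jar [[0.3363, 0.1594]] mean [0.3363 0.1594]
mug [[0.349, -0.3022]] mean [ 0.349  -0.3022]
bottle [[0.7478, -0.168]] mean [ 0.7478 -0.168 ]
dice [[0.6303, 0.4078]] mean [0.6303 0.4078]
chalk [[0.7381, -0.0009]] mean [ 0.7381 -0.0009]
```

The three tumblers' rims are at about (228,275), (271,271) and (315,277). There are four stones in the near half of the trough, at (382,264), (393,265), (388,272) and (394,283). The scoop is nearly square on its rest, and the dispenser is at (168,287). I'm moving over the dispenser first.

Request:
{"api": "send_rows", "payload": {"plan": [{"dp":[0.04,0.04,0],"roll":0.1,"jaw":100},{"dp":[0.08,0.09,0],"roll":0.2,"jaw":100},{"dp":[0.1,0.145,0],"roll":0.3,"jaw":100},{"dp":[0.12,0.2,0],"roll":0.4,"jaw":100},{"dp":[0.13,0.26,0],"roll":0.5,"jaw":100},{"dp":[0.14,0.32,0],"roll":0.6,"jaw":100},{"dp":[0.15,0.38,0],"roll":0.7,"jaw":100},{"dp":[0.16,0.44,0],"roll":0.8,"jaw":100},{"dp":[0.17,0.5,0],"roll":0.9,"jaw":100},{"dp":[0.17,0.5,0],"roll":0.965,"jaw":100}]}}

```text
time: 1.45
tool_pos: [0.3386, 0.0071, 0.2313]
orientation: [0.429, 0.562, 0.429, -0.562]
ft_force: [-0.5, -0.7, -0.4]
opening: 0.0853
```

```bash
python3 -c "
from h import *
s=status.read_state();print(s['qpos'],s['tool_pos'],s['orientation'],s['time'])"
```

```text
[ 2.03892074e-02 -2.27218885e-01 -3.72066548e-01  1.42573558e+00
  7.28968920e-04  1.85703578e+00] [0.33857889 0.00711977 0.23126115] [ 0.42915878  0.56206924  0.42948563 -0.56164313] 1.45
```

Request:
{"api": "send_rows", "payload": {"plan": [{"dp":[0.02,0.05,0],"roll":0,"jaw":78},{"dp":[0.03,0.11,0],"roll":0,"jaw":78},{"dp":[0.045,0.17,0],"roll":0,"jaw":78},{"dp":[0.06,0.23,0],"roll":0,"jaw":78},{"dp":[0.075,0.29,0],"roll":0,"jaw":78},{"dp":[0.085,0.34,0],"roll":0,"jaw":78},{"dp":[0.091,0.36,0],"roll":0,"jaw":78},{"dp":[0.091,0.36,0],"roll":0,"jaw":78}]}}

```text
time: 2.45
tool_pos: [0.4294, 0.364, 0.2302]
orientation: [-0.426, -0.564, -0.426, 0.565]
ft_force: [-0.3, 0.1, -0.1]
opening: 0.0664
```

```bash
python3 -c "
from h import *
s=status.read_state();print(s['tool_pos'],s['time'],s['opening']);c=wr('w1.png');print(c['R'],c['t'],c['fx'])"
```

```text
[0.42944247 0.36401178 0.23016774] 2.45 0.06641281247487688
[[ 9.62093219e-01 -2.72720715e-01 -2.22604070e-04]
 [-2.60771756e-01 -9.20178508e-01  2.92009595e-01]
 [-7.98419012e-02 -2.80882403e-01 -9.56415363e-01]] [-0.31472128  0.40994862  0.51454825] 370.77817704397245
```

View pics/w1.png

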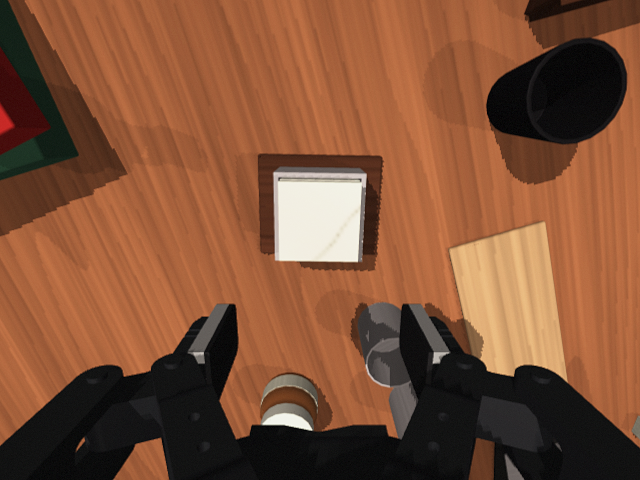

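Wrist view: the top coaster's corners are at about (278,181), (364,180), (362,262) and (275,261). It is already nearly square with the jaws.

```bash
python3 -c "
from h import *
c=wr()
q=np.array([ray(c,u,v,.078)[:2] for u,v in [(278,181),(364,180),(362,262),(275,261)]]);print(q,q.mean(0))
for i in range(4):
  e=q[(i+1)%4]-q[i];print(np.hypot(*e),np.degrees(np.arctan2(e[1],e[0])))
p=np.array([ray(c,u,v,.008)[:2] for u,v in [(258,154),(383,156)]]);e=p[1]-p[0];print(np.hypot(*e),np.degrees(np.arctan2(e[1],e[0])))
"
```

```text
[[0.4103 0.4093]
 [0.4757 0.3915]
 [0.4578 0.3255]
 [0.3876 0.3463]] [0.43285 0.36815]
0.06777905281132218 -15.225462505130006
0.06838428181972815 -105.17428592679745
0.07321666476970934 163.49563861824498
0.06696484152150291 70.18502299409394
0.11948895346432663 -16.78191544165096
```

Request:
{"api": "send_rows", "payload": {"plan": [{"dp":[0.002,0.005,-0.03],"roll":0,"jaw":88},{"dp":[0.002,0.005,-0.08],"roll":0,"jaw":88},{"dp":[0.002,0.005,-0.13],"roll":0,"jaw":88},{"dp":[0.002,0.005,-0.151],"roll":0,"jaw":88},{"dp":[0.002,0.005,-0.156],"roll":0,"jaw":88},{"dp":[0.002,0.005,-0.156],"roll":0,"jaw":88}]}}

```text
time: 3.3
tool_pos: [0.4319, 0.3674, 0.0763]
orientation: [0.425, 0.565, 0.425, -0.564]
ft_force: [-0.1, 0.6, -0.1]
opening: 0.0753
```

```bash
python3 -c "
from h import *
c=wr('w2.png');s=status.read_state();print(s['tool_pos'],s['ft_force'],s['opening'])"
```

```text
[0.43220351 0.36782613 0.07679265] [-0.11665359  0.70779064 -0.07322156] 0.07494734893495288
```

View pics/w2.png

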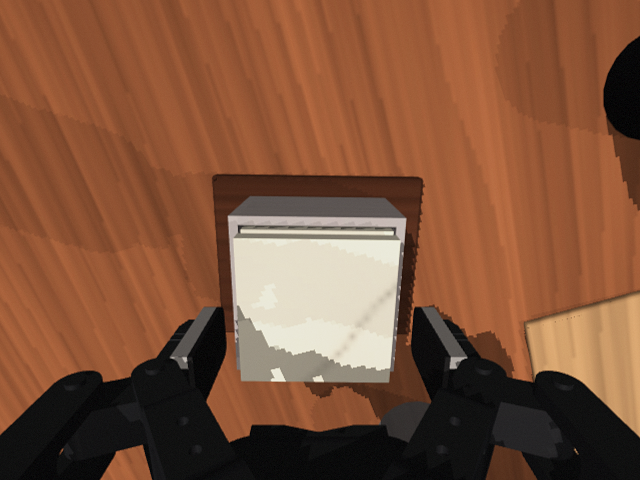

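Request:
{"api": "send_rows", "payload": {"plan": [{"dp":[0,0,-0.004],"roll":0,"jaw":88},{"dp":[0,0,-0.008],"roll":0,"jaw":88},{"dp":[0,0,-0.01],"roll":0,"jaw":88},{"dp":[0,0,-0.01],"roll":0,"jaw":88}]}}

```text
time: 3.85
tool_pos: [0.4314, 0.3677, 0.0651]
orientation: [-0.426, -0.564, -0.426, 0.565]
ft_force: [0.2, -0.8, -0.4]
opening: 0.0753
```

Request:
{"api": "send_rows", "payload": {"plan": [{"dp":[0,0,-0.001],"roll":0,"jaw":88},{"dp":[0,0,-0.002],"roll":0,"jaw":88},{"dp":[0,0,-0.003],"roll":0,"jaw":88}]}}

```text
time: 4.22
tool_pos: [0.4315, 0.3678, 0.0623]
orientation: [0.426, 0.565, 0.426, -0.565]
ft_force: [-1.1, -0.6, -0.4]
opening: 0.0753
```

Request:
{"api": "send_rows", "payload": {"plan": [{"dp":[0,0,-0.001],"roll":0,"jaw":88},{"dp":[0,0,-0.002],"roll":0,"jaw":88},{"dp":[0,0,-0.002],"roll":0,"jaw":88}]}}

```text
time: 4.6
tool_pos: [0.4315, 0.3678, 0.0602]
orientation: [-0.426, -0.565, -0.426, 0.565]
ft_force: [0.8, 0.5, 0.6]
opening: 0.0756
```

Request:
{"api": "send_rows", "payload": {"plan": [{"dp":[0,0,-0.001],"roll":0,"jaw":88},{"dp":[0,0,-0.002],"roll":0,"jaw":88},{"dp":[0,0,-0.002],"roll":0,"jaw":88}]}}

```text
time: 4.97
tool_pos: [0.4315, 0.3677, 0.0582]
orientation: [-0.426, -0.565, -0.426, 0.565]
ft_force: [-0.3, 0.4, 0.4]
opening: 0.0754
```

Request:
{"api": "send_rows", "payload": {"newtons": 30, "plan": [{"dp":[0,0,0.002],"roll":0,"jaw":88},{"dp":[0,0,0.002],"roll":0,"jaw":80},{"dp":[0,0,0.002],"roll":0,"jaw":70},{"dp":[0,0,0.002],"roll":0,"jaw":70},{"dp":[0,0,0.002],"roll":0,"jaw":70}]}}

```text
time: 5.6
tool_pos: [0.4316, 0.3679, 0.0603]
orientation: [0.426, 0.565, 0.426, -0.565]
ft_force: [0.2, 0.4, -0.1]
opening: 0.0653
```

Request:
{"api": "send_rows", "payload": {"plan": [{"dp":[0,0,0.005],"roll":0,"jaw":70},{"dp":[0,0,0.015],"roll":0,"jaw":70},{"dp":[0,0,0.03],"roll":0,"jaw":70},{"dp":[0,0,0.06],"roll":0,"jaw":70},{"dp":[0,0,0.08],"roll":0,"jaw":70},{"dp":[0,0,0.08],"roll":0,"jaw":70}]}}

```text
time: 6.35
tool_pos: [0.4326, 0.3686, 0.1429]
orientation: [0.426, 0.566, 0.426, -0.563]
ft_force: [-0.9, -0.1, -0.5]
opening: 0.065
```

```bash
python3 -c "
from h import *
c=wr('w3.png')"
```

```text
(no output)
```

View pics/w3.png

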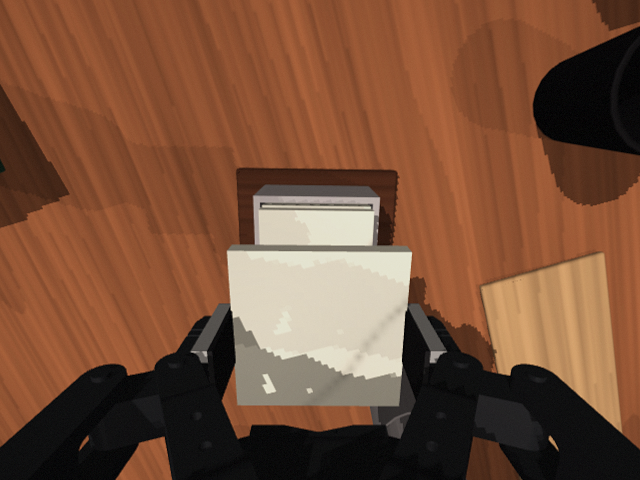

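Coaster 4 is held square between the fingers and the next one has risen into place. I'm carrying this one to the left slot on the board.

Request:
{"api": "send_rows", "payload": {"plan": [{"dp":[0.03,-0.02,0],"roll":0.1,"jaw":70},{"dp":[0.07,-0.05,0],"roll":0.28,"jaw":70},{"dp":[0.11,-0.085,0],"roll":0.28,"jaw":70},{"dp":[0.145,-0.11,-0.02],"roll":0.28,"jaw":70},{"dp":[0.1655,-0.122,-0.06],"roll":0.28,"jaw":70},{"dp":[0.1655,-0.122,-0.1],"roll":0.28,"jaw":70},{"dp":[0.1655,-0.122,-0.125],"roll":0.28,"jaw":70},{"dp":[0.1655,-0.122,-0.133],"roll":0.28,"jaw":70},{"dp":[0.1655,-0.122,-0.136],"roll":0.28,"jaw":70},{"dp":[0.1655,-0.122,-0.136],"roll":0.28,"jaw":70}]}}

```text
time: 7.65
tool_pos: [0.5976, 0.2462, 0.0053]
orientation: [0.5, 0.5, 0.5, -0.499]
ft_force: [0.1, 0.1, -1.1]
opening: 0.0649
```

Request:
{"api": "send_rows", "payload": {"plan": [{"dp":[0,0,-0.001],"roll":0,"jaw":70},{"dp":[0,0,-0.001],"roll":0,"jaw":82},{"dp":[0,0,-0.001],"roll":0,"jaw":90},{"dp":[0,0,-0.001],"roll":0,"jaw":90},{"dp":[0,0,0.04],"roll":0,"jaw":90},{"dp":[0,0,0.09],"roll":0,"jaw":90},{"dp":[0,0,0.137],"roll":0,"jaw":90},{"dp":[-0.05,0.04,0.137],"roll":-0.14,"jaw":88},{"dp":[-0.1,0.08,0.137],"roll":-0.28,"jaw":88},{"dp":[-0.1,0.08,0.137],"roll":-0.28,"jaw":88}]}}

```text
time: 8.9
tool_pos: [0.4943, 0.3279, 0.1419]
orientation: [0.426, 0.564, 0.427, -0.564]
ft_force: [0.2, 0.3, -0.3]
opening: 0.0754
```

Request:
{"api": "send_rows", "payload": {"plan": [{"dp":[-0.04,0.025,0],"roll":0,"jaw":88},{"dp":[-0.0655,0.042,0],"roll":0,"jaw":88},{"dp":[-0.0655,0.042,0],"roll":0,"jaw":88},{"dp":[-0.0655,0.042,-0.04],"roll":0,"jaw":88},{"dp":[-0.0655,0.042,-0.07],"roll":0,"jaw":88},{"dp":[-0.0655,0.042,-0.08],"roll":0,"jaw":88},{"dp":[-0.0655,0.042,-0.08],"roll":0,"jaw":88},{"dp":[-0.0655,0.042,-0.08],"roll":0,"jaw":80},{"dp":[-0.0655,0.042,-0.08],"roll":0,"jaw":70},{"dp":[-0.0655,0.042,-0.08],"roll":0,"jaw":70}]}}

```text
time: 10.15
tool_pos: [0.4321, 0.3682, 0.0622]
orientation: [0.426, 0.565, 0.426, -0.564]
ft_force: [0.2, -0.3, -0.2]
opening: 0.0649
```

Request:
{"api": "send_rows", "payload": {"plan": [{"dp":[0,0,0],"roll":0,"jaw":70},{"dp":[0,0,0.005],"roll":0,"jaw":70},{"dp":[0,0,0.015],"roll":0,"jaw":70},{"dp":[0,0,0.04],"roll":0,"jaw":70},{"dp":[0,0,0.08],"roll":0,"jaw":70},{"dp":[0,0,0.08],"roll":0,"jaw":70}]}}

```text
time: 10.9
tool_pos: [0.4329, 0.3691, 0.1453]
orientation: [0.425, 0.567, 0.426, -0.562]
ft_force: [0.3, 2.0, -1.9]
opening: 0.0646
```

```bash
python3 -c "
from h import *
c=cams.camera('scene');crop(c['color'],220,180,320,240,2.5,'s1.png')"
```

```text
(no output)
```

View pics/s1.png

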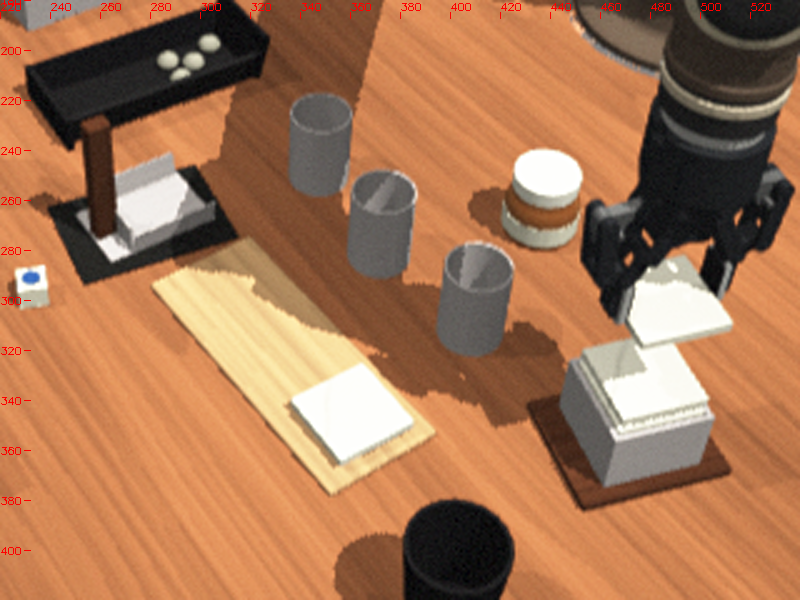

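The first coaster lies flat in the left slot. The second is in the fingers, and two are left in the dispenser.

Request:
{"api": "send_rows", "payload": {"plan": [{"dp":[0.03,-0.03,0],"roll":0.1,"jaw":70},{"dp":[0.07,-0.07,0],"roll":0.28,"jaw":70},{"dp":[0.11,-0.12,0],"roll":0.28,"jaw":70},{"dp":[0.145,-0.17,-0.01],"roll":0.28,"jaw":70},{"dp":[0.168,-0.202,-0.05],"roll":0.28,"jaw":70},{"dp":[0.168,-0.202,-0.1],"roll":0.28,"jaw":70},{"dp":[0.168,-0.202,-0.125],"roll":0.28,"jaw":70},{"dp":[0.168,-0.202,-0.133],"roll":0.28,"jaw":70},{"dp":[0.168,-0.202,-0.136],"roll":0.28,"jaw":70},{"dp":[0.168,-0.202,-0.136],"roll":0.28,"jaw":70}]}}

```text
time: 12.2
tool_pos: [0.5995, 0.166, 0.006]
orientation: [0.5, 0.5, 0.5, -0.5]
ft_force: [0.1, -0.1, -1.8]
opening: 0.0648
```

Request:
{"api": "send_rows", "payload": {"plan": [{"dp":[0,0,0],"roll":0,"jaw":70},{"dp":[0,0,0],"roll":0,"jaw":82},{"dp":[0,0,0],"roll":0,"jaw":90},{"dp":[0,0,0],"roll":0,"jaw":90},{"dp":[0,0,0.04],"roll":0,"jaw":90},{"dp":[0,0,0.09],"roll":0,"jaw":90},{"dp":[0,0,0.136],"roll":0,"jaw":90},{"dp":[-0.05,0.06,0.136],"roll":-0.14,"jaw":88},{"dp":[-0.09,0.1,0.136],"roll":-0.28,"jaw":88},{"dp":[-0.13,0.15,0.136],"roll":-0.28,"jaw":88}]}}

```text
time: 13.45
tool_pos: [0.4754, 0.3081, 0.1416]
orientation: [0.425, 0.565, 0.425, -0.565]
ft_force: [0.2, 0.9, 0.4]
opening: 0.0753
```

Request:
{"api": "send_rows", "payload": {"plan": [{"dp":[-0.038,0.052,0],"roll":0,"jaw":88},{"dp":[-0.038,0.052,0],"roll":0,"jaw":88},{"dp":[-0.038,0.052,-0.04],"roll":0,"jaw":88},{"dp":[-0.038,0.052,-0.07],"roll":0,"jaw":88},{"dp":[-0.038,0.052,-0.08],"roll":0,"jaw":88},{"dp":[-0.038,0.052,-0.08],"roll":0,"jaw":88},{"dp":[-0.038,0.052,-0.08],"roll":0,"jaw":80},{"dp":[-0.038,0.052,-0.08],"roll":0,"jaw":70},{"dp":[-0.038,0.052,-0.08],"roll":0,"jaw":70},{"dp":[-0.038,0.052,-0.08],"roll":0,"jaw":70}]}}

```text
time: 14.7
tool_pos: [0.4389, 0.3595, 0.0618]
orientation: [0.426, 0.565, 0.426, -0.564]
ft_force: [0.7, 1.6, 0.7]
opening: 0.0596
```

Request:
{"api": "send_rows", "payload": {"plan": [{"dp":[0,0,0],"roll":0,"jaw":70},{"dp":[0,0,0.005],"roll":0,"jaw":70},{"dp":[0,0,0.015],"roll":0,"jaw":70},{"dp":[0,0,0.04],"roll":0,"jaw":70},{"dp":[0,0,0.08],"roll":0,"jaw":70},{"dp":[0,0,0.08],"roll":0,"jaw":70}]}}

```text
time: 15.45
tool_pos: [0.4401, 0.3605, 0.1454]
orientation: [0.426, 0.567, 0.426, -0.562]
ft_force: [-0.1, 0.9, -0.6]
opening: 0.0599
```

```bash
python3 -c "
from h import *
c=wr();i=c['color'];d=cams.camera('scene')['color'];o=np.hstack([cv2.resize(i,(400,300)),cv2.resize(d[280:400,400:560],(400,300))]);cv2.imwrite('pics/m1.png',o[:,:,::-1])
print(status.read_state()['tool_pos'])"
```

```text
[0.43875648 0.35935624 0.14193609]
```

View pics/m1.png

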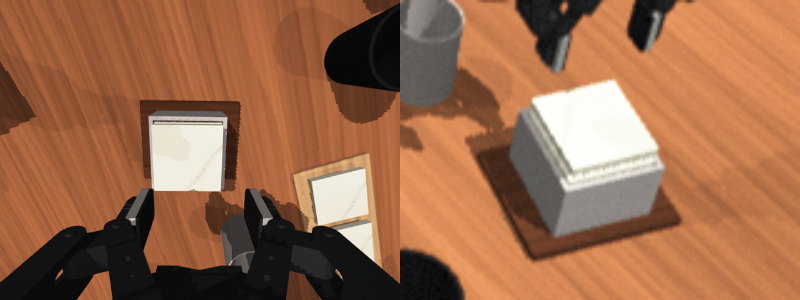

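The last travel row fell short, so the grasp missed, but the stack is still square. I'm retrying from the measured pose.

Request:
{"api": "send_rows", "payload": {"plan": [{"dp":[-0.0068,0.0087,0],"roll":0,"jaw":88},{"dp":[-0.0068,0.0087,0],"roll":0,"jaw":88},{"dp":[-0.0068,0.0087,-0.04],"roll":0,"jaw":88},{"dp":[-0.0068,0.0087,-0.07],"roll":0,"jaw":88},{"dp":[-0.0068,0.0087,-0.081],"roll":0,"jaw":88},{"dp":[-0.0068,0.0087,-0.081],"roll":0,"jaw":88},{"dp":[-0.0068,0.0087,-0.081],"roll":0,"jaw":80},{"dp":[-0.0068,0.0087,-0.081],"roll":0,"jaw":70},{"dp":[-0.0068,0.0087,-0.081],"roll":0,"jaw":70},{"dp":[-0.0068,0.0087,-0.081],"roll":0,"jaw":70}]}}

```text
time: 16.8
tool_pos: [0.4321, 0.3681, 0.0608]
orientation: [0.426, 0.565, 0.426, -0.564]
ft_force: [0.9, 0.9, 0.5]
opening: 0.0647
```

Request:
{"api": "send_rows", "payload": {"plan": [{"dp":[0,0,0],"roll":0,"jaw":70},{"dp":[0,0,0.005],"roll":0,"jaw":70},{"dp":[0,0,0.015],"roll":0,"jaw":70},{"dp":[0,0,0.04],"roll":0,"jaw":70},{"dp":[0,0,0.08],"roll":0,"jaw":70},{"dp":[0,0,0.08],"roll":0,"jaw":70}]}}

```text
time: 17.55
tool_pos: [0.4332, 0.3691, 0.1443]
orientation: [0.425, 0.567, 0.426, -0.562]
ft_force: [-0.3, 0.0, -2.1]
opening: 0.065
```

Request:
{"api": "send_rows", "payload": {"plan": [{"dp":[0.03,-0.03,0],"roll":0.1,"jaw":70},{"dp":[0.06,-0.075,0],"roll":0.2,"jaw":70},{"dp":[0.09,-0.125,0],"roll":0.28,"jaw":70},{"dp":[0.12,-0.175,0],"roll":0.28,"jaw":70},{"dp":[0.145,-0.225,0],"roll":0.28,"jaw":70},{"dp":[0.165,-0.265,0],"roll":0.28,"jaw":70},{"dp":[0.17,-0.282,-0.03],"roll":0.28,"jaw":70},{"dp":[0.17,-0.282,-0.07],"roll":0.28,"jaw":70},{"dp":[0.17,-0.282,-0.11],"roll":0.28,"jaw":70},{"dp":[0.17,-0.282,-0.125],"roll":0.28,"jaw":70}]}}

```text
time: 18.8
tool_pos: [0.5995, 0.0854, 0.0121]
orientation: [0.499, 0.498, 0.501, -0.501]
ft_force: [-0.8, -0.3, 0.2]
opening: 0.0649
```

Request:
{"api": "send_rows", "payload": {"plan": [{"dp":[0,0,-0.007],"roll":0,"jaw":70},{"dp":[0,0,-0.012],"roll":0,"jaw":70},{"dp":[0,0,-0.012],"roll":0,"jaw":70},{"dp":[0,0,-0.012],"roll":0,"jaw":82},{"dp":[0,0,-0.012],"roll":0,"jaw":90},{"dp":[0,0,-0.012],"roll":0,"jaw":90},{"dp":[0,0,0.03],"roll":0,"jaw":95},{"dp":[0,0,0.08],"roll":0,"jaw":95},{"dp":[0,0,0.13],"roll":0,"jaw":95},{"dp":[0,0,0.14],"roll":0,"jaw":95}]}}

```text
time: 20.05
tool_pos: [0.6036, 0.0862, 0.1597]
orientation: [0.502, 0.502, 0.499, -0.498]
ft_force: [0.1, 0.1, 0.2]
opening: 0.0808
```

```bash
python3 -c "
from h import *
c=cams.camera('top');crop(c['color'],180,190,200,145,4,'t2.png');print(status.read_state()['tool_pos'],status.read_state()['time'])"
```

```text
[0.60325811 0.08611175 0.15888133] 20.1
```

View pics/t2.png

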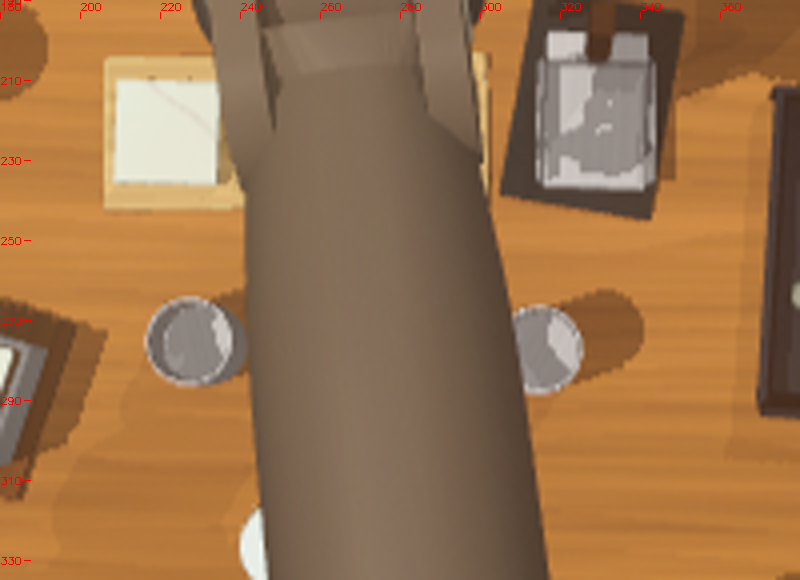

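Coaster A lies flat at (221,223); the arm hides the other two. Next is tumbler 3, to go onto the right-hand coaster.

Request:
{"api": "send_rows", "payload": {"newtons": 40, "plan": [{"dp":[-0.045,-0.025,0],"roll":0,"jaw":100},{"dp":[-0.09,-0.05,0],"roll":0,"jaw":100},{"dp":[-0.13,-0.073,0],"roll":0,"jaw":100},{"dp":[-0.145,-0.081,0],"roll":0,"jaw":100},{"dp":[-0.145,-0.081,-0.02],"roll":0,"jaw":100},{"dp":[-0.145,-0.081,-0.07],"roll":0,"jaw":100},{"dp":[-0.145,-0.081,-0.11],"roll":0,"jaw":100},{"dp":[-0.145,-0.081,-0.124],"roll":0,"jaw":100},{"dp":[-0.145,-0.081,-0.124],"roll":0,"jaw":100}]}}

```text
time: 21.22
tool_pos: [0.4564, 0.005, 0.0306]
orientation: [0.5, 0.499, 0.501, -0.5]
ft_force: [0.0, 0.0, -0.4]
opening: 0.0855
```

Request:
{"api": "send_rows", "payload": {"plan": [{"dp":[0,0,0],"roll":0,"jaw":60},{"dp":[0,0,0],"roll":0,"jaw":50},{"dp":[0,0,0],"roll":0,"jaw":50},{"dp":[0,0,0],"roll":0,"jaw":50},{"dp":[0,0,0.01],"roll":0,"jaw":50},{"dp":[0,0,0.05],"roll":0,"jaw":50},{"dp":[0,0,0.09],"roll":0,"jaw":50},{"dp":[0,0,0.1],"roll":0,"jaw":50},{"dp":[0,0,0.1],"roll":0,"jaw":50}]}}

```text
time: 22.35
tool_pos: [0.4569, 0.0049, 0.1315]
orientation: [0.5, 0.5, 0.5, -0.5]
ft_force: [-0.1, -0.2, -3.2]
opening: 0.0532
```

```bash
python3 -c "
from h import *
c=wr('w4.png');print(status.read_state()['tool_pos'])
d=cams.camera('top');cv2.imwrite('pics/t3.png',np.hstack([cv2.resize(c['color'],(400,300)),cv2.resize(d['color'][190:310,190:350],(400,300))])[:,:,::-1])"
```

```text
[0.45628884 0.00486451 0.13047259]
```

View pics/t3.png

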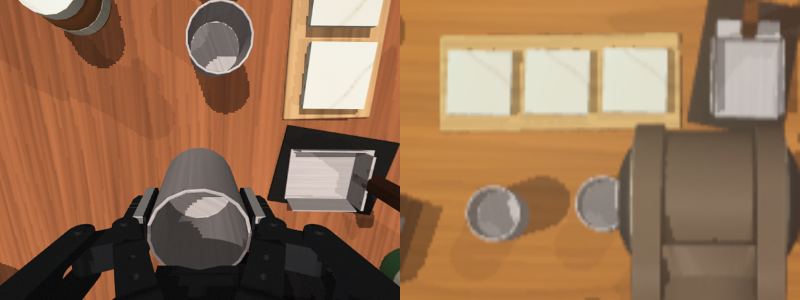

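```bash
python3 -c "
from h import *
c=cams.camera('top')
for p in [(221.4,222.5),(253,222.4),(284.2,221.6)]: print(ray(c,*p,.02))
w=wr()
from scipy.optimize import fsolve
i=cv2.imread('pics/w4.png');print(w['cx'],w['cy'])
# tumbler rim centre in wrist image ~ (318,362), rim height = TCP-? 
for u,v in [(320,364)]: print(ray(w,u,v,.130-.031+.075))
"
```

```text
[0.5973 0.2486 0.02  ]
[0.5989 0.1672 0.02  ]
[0.6023 0.0868 0.02  ]
318.2792757087922 246.908789927177
[0.4574 0.0123 0.174 ]
```

```bash
python3 -c "
from h import *
w=wr('w5.png');i=w['color'][260:480,200:440];cv2.imwrite('pics/w5c.png',cv2.resize(i,None,fx=2.5,fy=2.5)[:,:,::-1])
for z in (.170,.174):print(z,ray(w,320,301,z),ray(w,320,425,z))
"
```

```text
0.17 [0.4574 0.0315 0.17  ] [ 0.4575 -0.0142  0.17  ]
0.174 [0.4573 0.0333 0.174 ] [ 0.4575 -0.0105  0.174 ]
```

View pics/w5c.png

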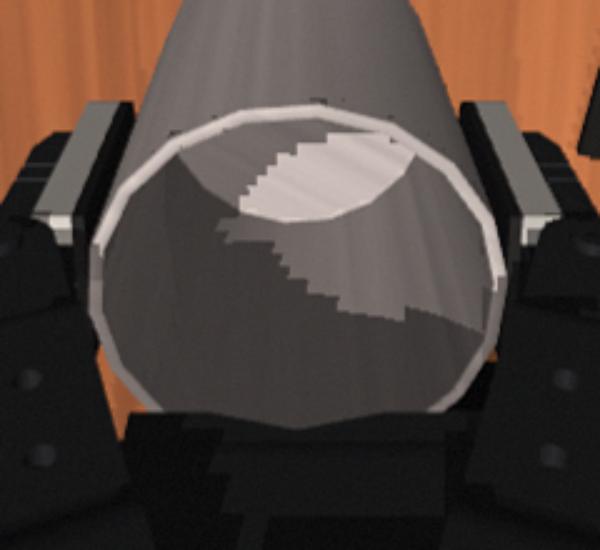

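Request:
{"api": "send_rows", "payload": {"plan": [{"dp":[0.03,0.016,0],"roll":0,"jaw":50},{"dp":[0.07,0.04,0],"roll":0,"jaw":50},{"dp":[0.11,0.062,0],"roll":0,"jaw":50},{"dp":[0.14,0.078,0],"roll":0,"jaw":50},{"dp":[0.1455,0.0815,0],"roll":0,"jaw":50},{"dp":[0.1455,0.0815,-0.03],"roll":0,"jaw":50},{"dp":[0.1455,0.0815,-0.055],"roll":0,"jaw":50},{"dp":[0.1455,0.0815,-0.072],"roll":0,"jaw":50},{"dp":[0.1455,0.0815,-0.076],"roll":0,"jaw":50},{"dp":[0.1455,0.0815,-0.077],"roll":0,"jaw":50}]}}

```text
time: 23.85
tool_pos: [0.6024, 0.0863, 0.0547]
orientation: [0.5, 0.5, 0.5, -0.5]
ft_force: [0.4, -0.5, -2.3]
opening: 0.0531
```

Request:
{"api": "send_rows", "payload": {"plan": [{"dp":[0,0,-0.001],"roll":0,"jaw":50},{"dp":[0,0,-0.002],"roll":0,"jaw":50}]}}

```text
time: 24.1
tool_pos: [0.6028, 0.0865, 0.0531]
orientation: [0.501, 0.5, 0.5, -0.499]
ft_force: [0.1, 0.6, 6.0]
opening: 0.0534
```

Request:
{"api": "send_rows", "payload": {"plan": [{"dp":[0,0,0],"roll":0,"jaw":70},{"dp":[0,0,0],"roll":0,"jaw":90},{"dp":[0,0,0],"roll":0,"jaw":100},{"dp":[0,0,0.03],"roll":0,"jaw":100},{"dp":[0,0,0.08],"roll":0,"jaw":100},{"dp":[0,0,0.11],"roll":0,"jaw":100},{"dp":[-0.04,0.008,0.11],"roll":0,"jaw":100},{"dp":[-0.09,0.017,0.11],"roll":0,"jaw":100},{"dp":[-0.131,0.0245,0.11],"roll":0,"jaw":100},{"dp":[-0.131,0.0245,0.11],"roll":0,"jaw":100}]}}

```text
time: 25.35
tool_pos: [0.469, 0.1112, 0.1629]
orientation: [0.501, 0.499, 0.501, -0.499]
ft_force: [0.3, -0.2, 0.7]
opening: 0.0852
```

```bash
python3 -c "
from h import *
c=wr();print(status.read_state()['tool_pos'])
d=cams.camera('scene')
cv2.imwrite('pics/q.png',np.hstack([cv2.resize(c['color'],(400,300)),cv2.resize(d['color'][180:360,240:480],(400,300))])[:,:,::-1])"
```

```text
[0.47073566 0.11113427 0.1629756 ]
```

View pics/q.png

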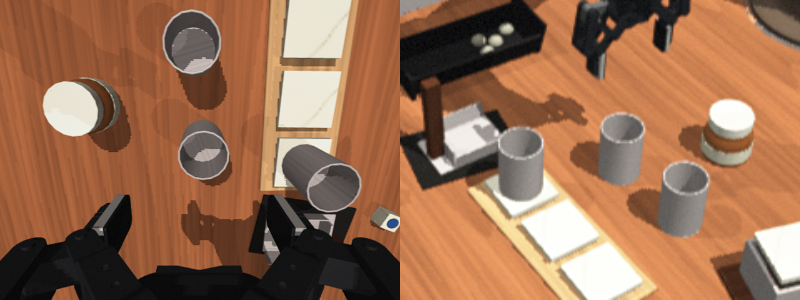

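Tumbler 3 stands in the middle of its coaster, and the other two haven't moved. Next is tumbler 2.

```bash
python3 -c "
from h import *
c=wr();print(ray(c,327,226,.075),ray(c,306,54,.075))"
```

```text
[0.4784 0.1297 0.075 ] [0.4658 0.2286 0.075 ]
```

Request:
{"api": "send_rows", "payload": {"plan": [{"dp":[0,0,-0.05],"roll":0,"jaw":100},{"dp":[0,0,-0.1],"roll":0,"jaw":100},{"dp":[0,0,-0.125],"roll":0,"jaw":100},{"dp":[0,0,-0.132],"roll":0,"jaw":100},{"dp":[0,0,-0.132],"roll":0,"jaw":70},{"dp":[0,0,-0.132],"roll":0,"jaw":50},{"dp":[0,0,-0.132],"roll":0,"jaw":50},{"dp":[0,0,-0.132],"roll":0,"jaw":50},{"dp":[0,0,-0.132],"roll":0,"jaw":50}]}}

```text
time: 26.62
tool_pos: [0.4727, 0.1111, 0.0317]
orientation: [0.501, 0.501, 0.5, -0.499]
ft_force: [1.3, -1.0, 6.4]
opening: 0.0532
```

Request:
{"api": "send_rows", "payload": {"plan": [{"dp":[0,0,0.02],"roll":0,"jaw":50},{"dp":[0,0,0.06],"roll":0,"jaw":50},{"dp":[0,0,0.095],"roll":0,"jaw":50},{"dp":[0,0,0.1],"roll":0,"jaw":50},{"dp":[0.04,0.017,0.1],"roll":0,"jaw":50},{"dp":[0.08,0.034,0.1],"roll":0,"jaw":50},{"dp":[0.11,0.047,0.1],"roll":0,"jaw":50},{"dp":[0.128,0.055,0.1],"roll":0,"jaw":50},{"dp":[0.128,0.055,0.08],"roll":0,"jaw":50},{"dp":[0.128,0.055,0.05],"roll":0,"jaw":50}]}}

```text
time: 27.88
tool_pos: [0.5991, 0.166, 0.0782]
orientation: [0.5, 0.499, 0.501, -0.5]
ft_force: [0.4, 0.5, -2.7]
opening: 0.0531
```

```bash
python3 -c "
from h import *
c=wr();a=cv2.imread('pics/w5.png',0)[280:325,312:328].mean(1).astype(int);b=cv2.cvtColor(c['color'],cv2.COLOR_RGB2GRAY);np.save('b.npy',b);print(a);print(b[280:325,312:328].mean(1).astype(int));print(status.read_state()['tool_pos'])"
```

```text
[107 106 107 106 106 106 106 106 107 106 106 106 107 106 106 106 106 106
 107  99 100 112 167 201 199 191 182 146 110 105 105 104 104 103 102 102
 100 138 155 154 153 169 189 194 193]
[ 89  89  89  89  89  89  89  89  89  89  89  90  89  88  89 124 169 176
 166 160 140 104  86  87  87  87  88  87  87  87  86  92  94 108 115 120
 134 151 156 159 162 163 163 163 163]
[0.5964053  0.16523732 0.07310841]
```

```bash
python3 -c "
from h import *
s=status.read_state();print(s['tool_pos'],s['joint_velocities'],s['ft_force'],s['time'],s['opening'])"
```

```text
[0.5964053  0.16523732 0.07310841] [-0.00044452  0.0051755   0.00629331  0.09304006  0.00234236 -0.00050566] [-2.40973859 -0.93754855 -7.00411121] 27.925 0.052987564303046256
```

Request:
{"api": "send_rows", "payload": {"plan": [{"dp":[0,-0.002,0],"roll":0,"jaw":50},{"dp":[0,-0.002,0],"roll":0,"jaw":50}]}}

```text
time: 28.18
tool_pos: [0.5995, 0.1638, 0.081]
orientation: [0.5, 0.5, 0.5, -0.5]
ft_force: [0.0, 0.4, -2.0]
opening: 0.0528
```

Request:
{"api": "send_rows", "payload": {"plan": [{"dp":[0,0,-0.015],"roll":0,"jaw":50},{"dp":[0,0,-0.023],"roll":0,"jaw":50},{"dp":[0,0,-0.026],"roll":0,"jaw":50},{"dp":[0,0,-0.028],"roll":0,"jaw":50},{"dp":[0,0,-0.028],"roll":0,"jaw":50}]}}

```text
time: 28.8
tool_pos: [0.5993, 0.1639, 0.0523]
orientation: [0.5, 0.5, 0.5, -0.5]
ft_force: [0.9, -0.4, -2.5]
opening: 0.0527
```

Request:
{"api": "send_rows", "payload": {"plan": [{"dp":[0,0,-0.001],"roll":0,"jaw":50},{"dp":[0,0,-0.001],"roll":0,"jaw":75},{"dp":[0,0,-0.001],"roll":0,"jaw":100},{"dp":[0,0,-0.001],"roll":0,"jaw":100},{"dp":[0,0,0.03],"roll":0,"jaw":100},{"dp":[0,0,0.08],"roll":0,"jaw":100},{"dp":[0,0,0.11],"roll":0,"jaw":100},{"dp":[-0.045,0.018,0.11],"roll":0,"jaw":100},{"dp":[-0.095,0.037,0.11],"roll":0,"jaw":100},{"dp":[-0.135,0.055,0.11],"roll":0,"jaw":100}]}}

```text
time: 30.05
tool_pos: [0.4627, 0.2192, 0.1626]
orientation: [0.5, 0.5, 0.5, -0.5]
ft_force: [-0.3, -0.8, 0.1]
opening: 0.0852
```

Request:
{"api": "send_rows", "payload": {"plan": [{"dp":[-0.004,0.0015,0],"roll":0,"jaw":100},{"dp":[-0.004,0.0015,-0.02],"roll":0,"jaw":100},{"dp":[-0.004,0.0015,-0.07],"roll":0,"jaw":100},{"dp":[-0.004,0.0015,-0.115],"roll":0,"jaw":100},{"dp":[-0.004,0.0015,-0.131],"roll":0,"jaw":100},{"dp":[-0.004,0.0015,-0.131],"roll":0,"jaw":75},{"dp":[-0.004,0.0015,-0.131],"roll":0,"jaw":50},{"dp":[-0.004,0.0015,-0.131],"roll":0,"jaw":50},{"dp":[-0.004,0.0015,-0.131],"roll":0,"jaw":50},{"dp":[-0.004,0.0015,-0.131],"roll":0,"jaw":50}]}}

```text
time: 31.3
tool_pos: [0.4617, 0.221, 0.0331]
orientation: [0.501, 0.501, 0.5, -0.499]
ft_force: [0.6, -0.2, 6.4]
opening: 0.0533
```

Request:
{"api": "send_rows", "payload": {"plan": [{"dp":[0,0,0.02],"roll":0,"jaw":50},{"dp":[0,0,0.06],"roll":0,"jaw":50},{"dp":[0,0,0.095],"roll":0,"jaw":50},{"dp":[0,0,0.1],"roll":0,"jaw":50},{"dp":[0,0,0.1],"roll":0,"jaw":50}]}}

```text
time: 31.92
tool_pos: [0.4601, 0.2203, 0.1307]
orientation: [0.5, 0.5, 0.5, -0.5]
ft_force: [-0.3, 0.5, -3.4]
opening: 0.0527
```

```bash
python3 -c "
from h import *
c=wr('w6.png');b=cv2.cvtColor(c['color'],cv2.COLOR_RGB2GRAY);print(b[280:325,312:328].mean(1).astype(int));print(status.read_state()['tool_pos'])"
```

```text
[ 99  99  99  99  99  98  99  99  98  98  99  98  99  98  99  99  99  99
  97 102 147 186 188 180 174 153 117 100 101 101 101  99  99  98 115 123
 122 119 150 166 165 165 171 183 187]
[0.45959923 0.22010178 0.12992406]
```

Request:
{"api": "send_rows", "payload": {"plan": [{"dp":[0.03,0.006,0],"roll":0,"jaw":50},{"dp":[0.07,0.014,0],"roll":0,"jaw":50},{"dp":[0.11,0.02,0],"roll":0,"jaw":50},{"dp":[0.1375,0.026,0],"roll":0,"jaw":50},{"dp":[0.1375,0.026,-0.02],"roll":0,"jaw":50},{"dp":[0.1375,0.026,-0.05],"roll":0,"jaw":50},{"dp":[0.1375,0.026,-0.07],"roll":0,"jaw":50},{"dp":[0.1375,0.026,-0.076],"roll":0,"jaw":50},{"dp":[0.1375,0.026,-0.078],"roll":0,"jaw":50},{"dp":[0.1375,0.026,-0.078],"roll":0,"jaw":50}]}}

```text
time: 33.22
tool_pos: [0.5961, 0.2457, 0.0533]
orientation: [-0.5, -0.499, -0.501, 0.501]
ft_force: [-5.2, -2.0, 6.7]
opening: 0.0529
```

Request:
{"api": "send_rows", "payload": {"plan": [{"dp":[0,0,0],"roll":0,"jaw":50},{"dp":[0,0,0],"roll":0,"jaw":50}]}}

```text
time: 33.48
tool_pos: [0.5962, 0.2457, 0.0533]
orientation: [-0.5, -0.499, -0.501, 0.501]
ft_force: [-5.4, -2.5, 7.4]
opening: 0.0531
```

Request:
{"api": "send_rows", "payload": {"plan": [{"dp":[0,0,0],"roll":0,"jaw":75},{"dp":[0,0,0],"roll":0,"jaw":100},{"dp":[0,0,0],"roll":0,"jaw":100},{"dp":[0,0,0.03],"roll":0,"jaw":100},{"dp":[0,0,0.08],"roll":0,"jaw":100},{"dp":[0,0,0.13],"roll":0.1,"jaw":100},{"dp":[0,-0.04,0.16],"roll":0.28,"jaw":100},{"dp":[0,-0.09,0.18],"roll":0.46,"jaw":100},{"dp":[0,-0.14,0.18],"roll":0.64,"jaw":100},{"dp":[0,-0.19,0.18],"roll":0.82,"jaw":100}]}}

```text
time: 34.72
tool_pos: [0.598, 0.055, 0.2337]
orientation: [0.659, 0.257, 0.658, -0.257]
ft_force: [1.2, -0.0, -0.7]
opening: 0.0857
```

Request:
{"api": "send_rows", "payload": {"plan": [{"dp":[-0.02,-0.05,0],"roll":0.18,"jaw":100},{"dp":[-0.05,-0.1,0],"roll":0.36,"jaw":100},{"dp":[-0.08,-0.14,0.02],"roll":0.54,"jaw":100},{"dp":[-0.1,-0.17,0.03],"roll":0.72,"jaw":100},{"dp":[-0.1,-0.17,0.03],"roll":0.751,"jaw":100},{"dp":[-0.1,-0.17,0.03],"roll":0.751,"jaw":100},{"dp":[-0.1,-0.17,0.03],"roll":0.751,"jaw":100}]}}

```text
time: 35.6
tool_pos: [0.4982, -0.1128, 0.2626]
orientation: [0.707, -0.0, 0.707, 0.001]
ft_force: [0.8, 0.1, 0.2]
opening: 0.0855
```

```bash
python3 -c "
from h import *
c=wr('w7.png');print(status.read_state()['tool_pos'],status.read_state()['qpos'])"
```

```text
[ 0.49816926 -0.1127407   0.26261163] [-2.22631822e-01  1.02118732e-01  1.98887208e-03  1.47172614e+00
  1.22421205e-04 -2.24429186e-01]
```

View pics/w7.png

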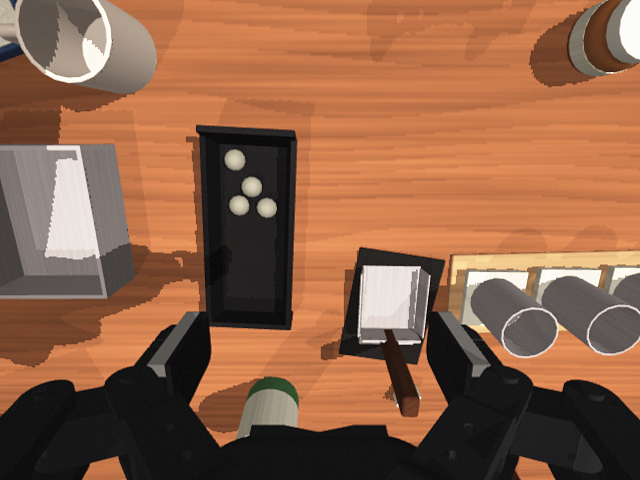

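The view shows the trough from (197,126) to (291,329) with its four stones near the top end, the scoop's pan at (362–421, 266–340), the handle top at (407,401), and all the tumblers on their coasters.

```bash
python3 -c "
from h import *
c=wr()
def q(n,z,l):
  p=np.array([ray(c,u,v,z)[:2] for u,v in l]);print(n,p.tolist(),p.mean(0))
  for i in range(len(l)-1):
    e=p[i+1]-p[i];print('   ',np.hypot(*e).round(4),np.degrees(np.arctan2(e[1],e[0])).round(1))
q('near',.045,[(197,126),(296,131)])
q('far',.036,[(210,326),(291,329)])
q('sideR',.036,[(296,140),(291,329)])
q('sideL',.036,[(200,140),(210,326)])
q('lip',.006,[(360,266),(422,268)])
q('handle',.13,[(407,402)])
q('handle base far',.006,[(392,338)])
q('rest',.004,[(359,247),(444,262),(418,363),(340,353)])
q('stones',.0125,[(235,159),(252,186),(239,205),(267,207)])
"
```

```text
near [[0.418, -0.2243], [0.4222, -0.133]] [ 0.4201  -0.17865]
    0.0914 87.4
far [[0.6293, -0.2322], [0.6328, -0.1422]] [ 0.63105 -0.1872 ]
    0.0901 87.8
sideR [[0.4303, -0.1336], [0.6328, -0.1422]] [ 0.53155 -0.1379 ]
    0.2027 -2.4
sideL [[0.4305, -0.2254], [0.6293, -0.2322]] [ 0.5299 -0.2288]
    0.1989 -2.0
lip [[0.5689, -0.0643], [0.5711, 0.0068]] [ 0.57    -0.02875]
    0.0711 88.2
handle [[0.6523, -0.033]] [ 0.6523 -0.033 ]
handle base far [[0.6617, -0.0221]] [ 0.6617 -0.0221]
rest [[0.5468, -0.066], [0.5645, 0.0319], [0.698, 0.0129], [0.684, -0.0848]] [ 0.623325 -0.0265  ]
    0.0995 79.8
    0.1348 -8.1
    0.0987 -98.2
stones [[0.4496, -0.1982], [0.4773, -0.182], [0.4976, -0.1969], [0.4997, -0.1671]] [ 0.48105 -0.18605]
    0.0321 30.3
    0.0252 -36.3
    0.0299 86.0
```

Request:
{"api": "send_rows", "payload": {"newtons": 110, "plan": [{"dp":[0.05,0.027,0],"roll":0,"jaw":100},{"dp":[0.1,0.053,0],"roll":0,"jaw":100},{"dp":[0.15,0.08,0],"roll":0,"jaw":100},{"dp":[0.159,0.084,0],"roll":0,"jaw":100},{"dp":[0.159,0.084,-0.03],"roll":0,"jaw":100},{"dp":[0.159,0.084,-0.08],"roll":0,"jaw":100},{"dp":[0.159,0.084,-0.13],"roll":0,"jaw":100},{"dp":[0.159,0.084,-0.16],"roll":0,"jaw":70},{"dp":[0.159,0.084,-0.17],"roll":0,"jaw":50},{"dp":[0.159,0.084,-0.17],"roll":0,"jaw":35}]}}

```text
time: 36.95
tool_pos: [0.6566, -0.0296, 0.0936]
orientation: [0.707, -0.0, 0.707, 0.0]
ft_force: [0.6, 0.8, 0.2]
opening: 0.032
```

Request:
{"api": "send_rows", "payload": {"plan": [{"dp":[0,0,0],"roll":0,"jaw":20},{"dp":[0,0,0],"roll":0,"jaw":5},{"dp":[0,0,0],"roll":0,"jaw":5},{"dp":[0,0,0],"roll":0,"jaw":5},{"dp":[0,0,0.002],"roll":0,"jaw":5},{"dp":[0,0,0.03],"roll":0,"jaw":5},{"dp":[0,0,0.07],"roll":0,"jaw":5},{"dp":[0,0,0.09],"roll":0,"jaw":5},{"dp":[0,0,0.09],"roll":0,"jaw":5}]}}

```text
time: 38.08
tool_pos: [0.6576, -0.0297, 0.1849]
orientation: [0.708, -0.0, 0.706, 0.0]
ft_force: [0.4, 0.2, -2.2]
opening: 0.0146
```

```bash
python3 -c "
from h import *
c=wr('w8.png');s=status.read_state();print(s['tool_pos'],s['ft_force'],s['moment'])
d=cams.camera('scene')['color'][140:320,150:390]
cv2.imwrite('pics/x8.png',np.hstack([cv2.resize(c['color'][80:440,100:500],(450,405)),cv2.resize(d,(350,262))[0:262] if 0 else cv2.copyMakeBorder(cv2.resize(d,(350,262)),0,143,0,0,0)])[:,:,::-1])"
```

```text
[ 0.65692009 -0.02964963  0.18319243] [ 0.49754013 -0.86408181 -2.56642667] [-0.03236907 -0.06227162  0.00451591]
```

View pics/x8.png

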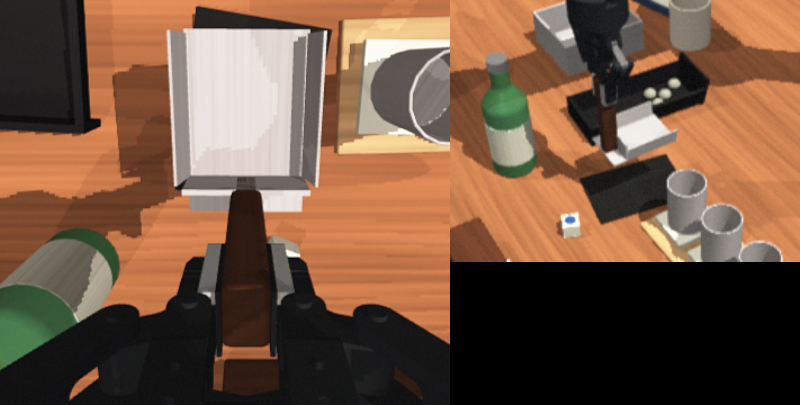

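```bash
python3 -c "
from h import *
c=wr()
s=status.read_state();print(s['tool_pos'])
for p in [(267,106.7),(320,106.7),(371,106.7),(260,244),(367,244)]: print(ray(c,*p,s['tool_pos'][2]-.0875))"
```

```text
[ 0.65611825 -0.02958372  0.1816027 ]
[ 0.5679 -0.0592  0.0941]
[ 0.5679 -0.0283  0.0941]
[0.5678 0.0014 0.0941]
[ 0.6514 -0.0669  0.0941]
[0.6512 0.0025 0.0941]
```

Request:
{"api": "send_rows", "payload": {"plan": [{"dp":[-0.012,-0.03,0],"roll":-0.039,"jaw":5},{"dp":[-0.025,-0.08,0],"roll":-0.039,"jaw":5},{"dp":[-0.04,-0.13,0],"roll":-0.039,"jaw":5},{"dp":[-0.05,-0.157,0],"roll":-0.039,"jaw":5},{"dp":[-0.05,-0.157,-0.02],"roll":-0.039,"jaw":5},{"dp":[-0.05,-0.157,-0.045],"roll":-0.039,"jaw":5},{"dp":[-0.05,-0.157,-0.06],"roll":-0.039,"jaw":5},{"dp":[-0.05,-0.157,-0.06],"roll":-0.039,"jaw":5}]}}

```text
time: 39.22
tool_pos: [0.6055, -0.1861, 0.1212]
orientation: [0.706, 0.014, 0.708, -0.013]
ft_force: [-0.2, -0.4, -1.5]
opening: 0.0144
```

Request:
{"api": "send_rows", "payload": {"plan": [{"dp":[0,0,-0.01],"roll":0,"jaw":5},{"dp":[0,0,-0.018],"roll":0,"jaw":5},{"dp":[0,0,-0.021],"roll":0,"jaw":5},{"dp":[0,0,-0.022],"roll":0,"jaw":5}]}}

```text
time: 39.72
tool_pos: [0.6068, -0.1866, 0.1013]
orientation: [0.707, 0.013, 0.707, -0.013]
ft_force: [-0.1, 0.1, -1.1]
opening: 0.0147
```

```bash
python3 -c "
from h import *
c=wr('w9.png');s=status.read_state();print(s['tool_pos'],s['ft_force'],s['moment'])
for u,v in [(226,62),(425,62)]: pass
g=c['color'];cv2.imwrite('pics/x9.png',cv2.resize(g[0:300,160:480],None,fx=2,fy=2)[:,:,::-1])"
```

```text
[ 0.60678997 -0.18664369  0.10130732] [-0.23119382  0.11834219 -1.83859263] [-0.00612281 -0.04610349  0.04615538]
```

Request:
{"api": "send_rows", "payload": {"plan": [{"dp":[0,0,-0.002],"roll":0,"jaw":5},{"dp":[0,0,-0.004],"roll":0,"jaw":5},{"dp":[0,0,-0.004],"roll":0,"jaw":5}]}}

```text
time: 40.15
tool_pos: [0.607, -0.1871, 0.0975]
orientation: [0.707, 0.013, 0.707, -0.014]
ft_force: [1.0, -2.2, -1.6]
opening: 0.0146
```

Request:
{"api": "send_rows", "payload": {"plan": [{"dp":[0,0,-0.001],"roll":0,"jaw":5},{"dp":[0,0,-0.002],"roll":0,"jaw":5},{"dp":[0,0,-0.002],"roll":0,"jaw":5}]}}

```text
time: 40.52
tool_pos: [0.6072, -0.1872, 0.0975]
orientation: [0.708, 0.013, 0.706, -0.014]
ft_force: [-3.2, -3.0, 10.4]
opening: 0.0148
```

Request:
{"api": "send_rows", "payload": {"plan": [{"dp":[0,0,0.003],"roll":0,"jaw":5},{"dp":[0,-0.002,0.003],"roll":0,"jaw":5},{"dp":[0,-0.002,0.001],"roll":0,"jaw":5},{"dp":[0,-0.002,0],"roll":0,"jaw":5},{"dp":[0,-0.002,0],"roll":0,"jaw":5}]}}

```text
time: 41.15
tool_pos: [0.607, -0.1884, 0.0974]
orientation: [0.708, 0.013, 0.706, -0.013]
ft_force: [-3.1, 0.3, 12.8]
opening: 0.0144
```

Request:
{"api": "send_rows", "payload": {"plan": [{"dp":[-0.005,0,0.0005],"roll":0,"jaw":5},{"dp":[-0.012,0.0005,0.0005],"roll":0,"jaw":5},{"dp":[-0.019,0.0007,0.0005],"roll":0,"jaw":5},{"dp":[-0.026,0.001,0.0005],"roll":0,"jaw":5},{"dp":[-0.033,0.0013,0.0005],"roll":0,"jaw":5},{"dp":[-0.04,0.0016,0.0005],"roll":0,"jaw":5}]}}

```text
time: 41.9
tool_pos: [0.5688, -0.187, 0.0975]
orientation: [0.709, 0.013, 0.705, -0.013]
ft_force: [3.8, -0.8, 6.8]
opening: 0.0145
```

```bash
python3 -c "
from h import *
c=wr('w10.png');s=status.read_state();print(s['tool_pos'],s['ft_force'],s['moment'])
for n in ('w9','w10'):
  g=cv2.imread(f'pics/{n}.png')
  m=(cv2.inRange(g,(110,125,130),(200,205,215)));m[300:]=0
  hsv=cv2.cvtColor(g,cv2.COLOR_BGR2HSV);k,l,st,ce=cv2.connectedComponentsWithStats(m)
  print(n,[(st[i].tolist(),ce[i].round().tolist()) for i in range(1,k) if 100<st[i,4]<6000])
"
```

```text
[ 0.56788097 -0.18697356  0.09745652] [1.2659707  0.42045464 4.41371348] [ 0.01008662 -0.42461142  0.02651721]
w9 [([297, 7, 38, 41, 868], [315.0, 29.0]), ([273, 48, 38, 40, 795], [291.0, 69.0]), ([327, 51, 36, 38, 898], [344.0, 71.0]), ([251, 107, 125, 137, 3306], [308.0, 173.0]), ([269, 252, 37, 15, 459], [286.0, 260.0]), ([358, 254, 17, 13, 138], [363.0, 260.0])]
w10 [([269, 25, 39, 42, 904], [288.0, 46.0]), ([251, 53, 125, 191, 5275], [317.0, 142.0]), ([269, 79, 55, 41, 865], [288.0, 101.0]), ([269, 253, 36, 15, 469], [287.0, 260.0]), ([343, 254, 32, 15, 175], [362.0, 261.0])]
```

Request:
{"api": "send_rows", "payload": {"plan": [{"dp":[-0.006,0.0002,0],"roll":0,"jaw":5},{"dp":[-0.012,0.0005,0],"roll":0,"jaw":5},{"dp":[-0.018,0.0007,0],"roll":0,"jaw":5},{"dp":[-0.024,0.001,0],"roll":0,"jaw":5},{"dp":[-0.03,0.0012,0],"roll":0,"jaw":5},{"dp":[-0.034,0.0014,0],"roll":0,"jaw":5}]}}

```text
time: 42.7
tool_pos: [0.535, -0.1857, 0.0975]
orientation: [0.709, 0.013, 0.705, -0.013]
ft_force: [3.8, 0.1, 5.7]
opening: 0.0147
```

```bash
cat > st.py <<'E'
from h import *
import sys
c=wr(sys.argv[1]);s=status.read_state();print(s['time'],s['tool_pos'],s['ft_force'],s['moment'])
g=c['color'][:,:,::-1].copy();hsv=cv2.cvtColor(g,cv2.COLOR_BGR2HSV)
m=((hsv[:,:,1]>15)&(hsv[:,:,1]<75)&(hsv[:,:,0]>15)&(hsv[:,:,0]<45)&(hsv[:,:,2]>100)).astype(np.uint8)*255
m=cv2.morphologyEx(m,cv2.MORPH_OPEN,np.ones((5,5)))
m[:,:150]=0;m[:,480:]=0;m[300:]=0
k,l,st,ce=cv2.connectedComponentsWithStats(m)
print([(st[i].tolist(),ce[i].round().tolist()) for i in range(1,k) if st[i,4]>60])
E
python3 st.py w11.png
```

```text
42.75 [ 0.53444338 -0.18566848  0.09745134] [ 2.85904293 -0.38876232  4.68586745] [-0.01031272 -0.53255013  0.01512437]
[([268, 82, 73, 75, 3216], [298.0, 113.0]), ([342, 84, 36, 36, 1029], [360.0, 101.0])]
```

Request:
{"api": "send_rows", "payload": {"plan": [{"dp":[-0.003,0.0001,0],"roll":0,"jaw":5},{"dp":[-0.006,0.0002,0],"roll":0,"jaw":5},{"dp":[-0.008,0.0003,0],"roll":0,"jaw":5},{"dp":[-0.008,0.0003,0],"roll":0,"jaw":5}]}}

```text
time: 43.25
tool_pos: [0.5269, -0.1854, 0.0975]
orientation: [0.709, 0.013, 0.705, -0.013]
ft_force: [4.0, 0.1, 6.1]
opening: 0.0149
```

```bash
python3 st.py w12.png
```

```text
43.3 [ 0.52691122 -0.18538397  0.09744186] [3.36175871 0.5053355  7.14118239] [-0.01351298 -0.52013384  0.00462378]
[([266, 97, 74, 39, 2183], [303.0, 115.0]), ([341, 97, 36, 38, 1058], [358.0, 115.0]), ([269, 133, 36, 35, 992], [287.0, 150.0])]
```

Request:
{"api": "send_rows", "payload": {"plan": [{"dp":[-0.002,0.0001,0],"roll":0,"jaw":5},{"dp":[-0.004,0.0002,0],"roll":0,"jaw":5},{"dp":[-0.005,0.0002,0],"roll":0,"jaw":5},{"dp":[-0.005,0.0002,0],"roll":0,"jaw":5}]}}

```text
time: 43.8
tool_pos: [0.5238, -0.1854, 0.0981]
orientation: [0.71, 0.013, 0.704, -0.013]
ft_force: [7.8, 0.2, 6.0]
opening: 0.0147
```

```bash
python3 st.py w13.png
```

```text
43.85 [ 0.523805   -0.18536956  0.09810939] [ 7.21143129 -0.28624606  5.18084451] [-0.04363787 -1.83180208 -0.12705943]
[([266, 102, 109, 70, 4164], [313.0, 128.0])]
```

Request:
{"api": "send_rows", "payload": {"plan": [{"dp":[0.0005,0,0.003],"roll":0,"jaw":5},{"dp":[0.001,0,0.008],"roll":0,"jaw":5},{"dp":[0.001,0,0.015],"roll":0,"jaw":5},{"dp":[0.001,0,0.024],"roll":0,"jaw":5},{"dp":[0.001,0,0.034],"roll":0,"jaw":5},{"dp":[0.001,0,0.045],"roll":0,"jaw":5},{"dp":[0.001,0,0.057],"roll":0,"jaw":5},{"dp":[0.001,0,0.068],"roll":0,"jaw":5},{"dp":[0.001,0,0.075],"roll":0,"jaw":5},{"dp":[0.001,0,0.078],"roll":0,"jaw":5}]}}

```text
time: 45.1
tool_pos: [0.5209, -0.1851, 0.1743]
orientation: [0.707, 0.013, 0.707, -0.013]
ft_force: [1.0, -0.6, -2.6]
opening: 0.0147
```

```bash
python3 st.py w14.png
```

```text
45.15 [ 0.52092203 -0.18515837  0.17439412] [-0.03467943  0.20912752 -1.62122273] [ 0.03448326 -0.07567781 -0.00291058]
[([342, 100, 33, 39, 1030], [358.0, 118.0]), ([266, 102, 73, 39, 2153], [303.0, 120.0]), ([269, 138, 36, 34, 972], [287.0, 154.0])]
```

All four stones sit in the raised pan, at the same image positions as before the lift. I'm moving sideways and then turning so the lip faces the tub.

Request:
{"api": "send_rows", "payload": {"plan": [{"dp":[-0.001,-0.004,0],"roll":0.04,"jaw":5},{"dp":[-0.003,-0.013,0],"roll":0.12,"jaw":5},{"dp":[-0.005,-0.025,0],"roll":0.24,"jaw":5},{"dp":[-0.008,-0.037,0],"roll":0.38,"jaw":5},{"dp":[-0.01,-0.048,0],"roll":0.53,"jaw":5},{"dp":[-0.012,-0.056,0],"roll":0.68,"jaw":5},{"dp":[-0.012,-0.062,0],"roll":0.83,"jaw":5},{"dp":[-0.012,-0.065,0],"roll":0.98,"jaw":5},{"dp":[-0.012,-0.065,0],"roll":1.13,"jaw":5},{"dp":[-0.012,-0.065,0],"roll":1.26,"jaw":5}]}}

```text
time: 46.4
tool_pos: [0.5085, -0.25, 0.1732]
orientation: [0.578, -0.407, 0.578, 0.407]
ft_force: [-0.6, -0.2, -1.6]
opening: 0.0147
```

Request:
{"api": "send_rows", "payload": {"plan": [{"dp":[0,0,0],"roll":0.12,"jaw":5},{"dp":[0,0,-0.002],"roll":0.22,"jaw":5},{"dp":[0,0,-0.005],"roll":0.3,"jaw":5},{"dp":[0,0,-0.008],"roll":0.34,"jaw":5},{"dp":[0,0,-0.009],"roll":0.35,"jaw":5},{"dp":[0,0,-0.009],"roll":0.35,"jaw":5}]}}

```text
time: 47.15
tool_pos: [0.5086, -0.25, 0.1645]
orientation: [0.5, -0.5, 0.5, 0.5]
ft_force: [0.4, -0.4, -1.0]
opening: 0.0145
```

```bash
python3 st.py w15.png
```

```text
47.2 [ 0.50869804 -0.2500445   0.16465593] [-0.49386802 -0.31432585 -2.59249995] [ 0.06597277 -0.02114125  0.01458186]
[([268, 101, 35, 36, 977], [285.0, 118.0]), ([342, 100, 35, 35, 1013], [359.0, 117.0]), ([304, 102, 35, 33, 929], [321.0, 118.0]), ([271, 138, 34, 29, 785], [287.0, 152.0])]
```

Request:
{"api": "send_rows", "payload": {"plan": [{"dp":[0,0.004,-0.001],"roll":0,"jaw":5},{"dp":[0,0.011,-0.002],"roll":0,"jaw":5},{"dp":[0,0.021,-0.003],"roll":0,"jaw":5},{"dp":[0,0.033,-0.003],"roll":0,"jaw":5},{"dp":[0,0.046,-0.003],"roll":0,"jaw":5},{"dp":[0,0.059,-0.003],"roll":0,"jaw":5},{"dp":[0,0.071,-0.003],"roll":0,"jaw":5},{"dp":[0,0.081,-0.003],"roll":0,"jaw":5},{"dp":[0,0.088,-0.003],"roll":0,"jaw":5},{"dp":[0,0.09,-0.003],"roll":0,"jaw":5}]}}

```text
time: 48.45
tool_pos: [0.5088, -0.1597, 0.1618]
orientation: [-0.5, 0.501, -0.5, -0.5]
ft_force: [0.1, -1.6, -2.2]
opening: 0.0149
```

Request:
{"api": "send_rows", "payload": {"plan": [{"dp":[0,0,0],"roll":0,"jaw":5},{"dp":[0,-0.022,0],"roll":0,"jaw":5},{"dp":[0,-0.064,0],"roll":0,"jaw":5},{"dp":[0,-0.122,0],"roll":0,"jaw":5},{"dp":[0,-0.122,0],"roll":0,"jaw":5},{"dp":[0,-0.122,0],"roll":0,"jaw":5},{"dp":[0,-0.122,0],"roll":0,"jaw":5}]}}

```text
time: 49.32
tool_pos: [0.5088, -0.2813, 0.1619]
orientation: [0.499, -0.501, 0.499, 0.501]
ft_force: [-0.8, 0.1, -1.0]
opening: 0.0145
```

```bash
python3 st.py w16.png
```

```text
49.375 [ 0.50888719 -0.28116632  0.16196214] [ 0.10238564  0.23679457 -1.17811872] [ 0.08831686 -0.00465949 -0.00641764]
[([288, 0, 18, 15, 218], [297.0, 6.0]), ([308, 0, 29, 25, 618], [322.0, 11.0]), ([338, 19, 27, 28, 603], [351.0, 32.0]), ([307, 27, 24, 19, 352], [318.0, 36.0])]
```

```bash
python3 -c "
from h import *
c=wr()
for p in [(297,6),(322,11),(351,32),(318,36)]: print(ray(c,*p,.012))
t=cams.camera('top');g=t['color'][:,:,::-1];b=g[225:295,440:505];print(t['color'][225:295,440:505].shape)
hsv=cv2.cvtColor(b.copy(),cv2.COLOR_BGR2HSV);m=((hsv[:,:,1]>15)&(hsv[:,:,0]>15)&(hsv[:,:,0]<45)&(hsv[:,:,2]>100)&(hsv[:,:,1]<80)).astype(np.uint8)
k,l,st,ce=cv2.connectedComponentsWithStats(m);print([(st[i,4],(ce[i]+[440,225]).round(1).tolist(),ray(t,*(ce[i]+[440,225]),.012)[:2]) for i in range(1,k) if st[i,4]>8])
# trough check
b=g[212:296,370:412].copy();hsv=cv2.cvtColor(b,cv2.COLOR_BGR2HSV);m=((hsv[:,:,2]>120)&(hsv[:,:,1]<80)).astype(np.uint8);print('trough bright px',m.sum())
"
```

```text
[ 0.5251 -0.4392  0.012 ]
[ 0.5079 -0.4362  0.012 ]
[ 0.4875 -0.4234  0.012 ]
[ 0.5106 -0.4208  0.012 ]
(70, 65, 3)
[(np.int32(74), [463.4, 237.0], array([ 0.5708, -0.3788])), (np.int32(15), [440.9, 244.8], array([ 0.5494, -0.32  ])), (np.int32(18), [442.9, 257.9], array([ 0.5155, -0.3252]))]
trough bright px 0
```

All four stones are in the tub, against its -y wall at y about -0.42 to -0.44, and the pan and trough are empty. I'm returning the scoop.

Request:
{"api": "send_rows", "payload": {"plan": [{"dp":[0,0.01,0.02],"roll":0,"jaw":5},{"dp":[0,0.04,0.03],"roll":-0.1,"jaw":5},{"dp":[0,0.08,0.04],"roll":-0.28,"jaw":5},{"dp":[0,0.12,0.04],"roll":-0.46,"jaw":5},{"dp":[0,0.15,0.04],"roll":-0.64,"jaw":5},{"dp":[0.02,0.175,0.04],"roll":-0.82,"jaw":5},{"dp":[0.04,0.2,0.04],"roll":-1.0,"jaw":5},{"dp":[0.06,0.22,0.04],"roll":-1.18,"jaw":5},{"dp":[0.08,0.235,0.04],"roll":-1.36,"jaw":5},{"dp":[0.1,0.245,0.04],"roll":-1.52,"jaw":5}]}}

```text
time: 50.72
tool_pos: [0.6093, -0.0355, 0.2021]
orientation: [0.707, -0.017, 0.707, 0.017]
ft_force: [0.0, -0.4, -1.5]
opening: 0.0145
```

Request:
{"api": "send_rows", "payload": {"plan": [{"dp":[0.025,0.004,0],"roll":-0.051,"jaw":5},{"dp":[0.05,0.0065,-0.01],"roll":-0.051,"jaw":5},{"dp":[0.05,0.0065,-0.05],"roll":-0.051,"jaw":5},{"dp":[0.05,0.0065,-0.08],"roll":-0.051,"jaw":5},{"dp":[0.05,0.0065,-0.095],"roll":-0.051,"jaw":5},{"dp":[0.05,0.0065,-0.101],"roll":-0.051,"jaw":5},{"dp":[0.05,0.0065,-0.101],"roll":-0.051,"jaw":5}]}}

```text
time: 51.6
tool_pos: [0.6591, -0.0305, 0.1016]
orientation: [0.707, -0.001, 0.707, 0.0]
ft_force: [-0.8, -0.2, -1.2]
opening: 0.0146
```

Request:
{"api": "send_rows", "payload": {"plan": [{"dp":[0,0,-0.003],"roll":0,"jaw":5},{"dp":[0,0,-0.006],"roll":0,"jaw":5},{"dp":[0,0,-0.006],"roll":0,"jaw":5}]}}

```text
time: 51.98
tool_pos: [0.6593, -0.0307, 0.0955]
orientation: [0.708, -0.0, 0.707, 0.0]
ft_force: [0.7, 0.4, 1.1]
opening: 0.0146
```

Request:
{"api": "send_rows", "payload": {"plan": [{"dp":[0,0,-0.001],"roll":0,"jaw":5},{"dp":[0,0,-0.001],"roll":0,"jaw":5}]}}

```text
time: 52.22
tool_pos: [0.6594, -0.0307, 0.0954]
orientation: [0.708, -0.0, 0.706, 0.0]
ft_force: [-1.4, 0.1, 6.3]
opening: 0.0149
```

Request:
{"api": "send_rows", "payload": {"plan": [{"dp":[0,0,0],"roll":0,"jaw":25},{"dp":[0,0,0],"roll":0,"jaw":50},{"dp":[0,0,0],"roll":0,"jaw":80},{"dp":[0,0,0.03],"roll":0,"jaw":80},{"dp":[0,0,0.08],"roll":0,"jaw":80},{"dp":[0,0,0.13],"roll":0,"jaw":80},{"dp":[0,0,0.16],"roll":0,"jaw":80},{"dp":[-0.05,-0.02,0.17],"roll":0,"jaw":80},{"dp":[-0.1,-0.05,0.17],"roll":0,"jaw":80},{"dp":[-0.15,-0.08,0.17],"roll":0,"jaw":80}]}}

```text
time: 53.48
tool_pos: [0.5074, -0.1111, 0.2637]
orientation: [0.707, -0.001, 0.707, 0.001]
ft_force: [0.5, -0.9, 0.3]
opening: 0.0683
```

Request:
{"api": "send_rows", "payload": {"plan": [{"dp":[-0.05,-0.03,0],"roll":0,"jaw":80},{"dp":[-0.1,-0.07,0],"roll":0,"jaw":80},{"dp":[-0.15,-0.11,0],"roll":0,"jaw":80},{"dp":[-0.18,-0.15,0],"roll":0,"jaw":80},{"dp":[-0.2,-0.2,0],"roll":0,"jaw":80},{"dp":[-0.22,-0.25,0],"roll":0,"jaw":80},{"dp":[-0.24,-0.3,0],"roll":0,"jaw":80},{"dp":[-0.26,-0.34,0],"roll":0,"jaw":80},{"dp":[-0.26,-0.34,0],"roll":0,"jaw":80}]}}

```text
time: 54.6
tool_pos: [0.2474, -0.4527, 0.2629]
orientation: [0.707, 0.001, 0.707, -0.001]
ft_force: [0.2, -0.2, -0.3]
opening: 0.0683
```

```bash
python3 -c "
from h import *
s=status.read_state();print(s['tool_pos'],s['time'])
t=cams.camera('top')['color'];d=cams.camera('scene')['color']
cv2.imwrite('pics/topf.png',t[:,:,::-1])
a=cv2.resize(t[180:300,140:340],(800,480)[:2],interpolation=cv2.INTER_CUBIC)[:,:,:]
A=cv2.resize(t[190:310,190:350],(440,330),interpolation=cv2.INTER_CUBIC)
B=cv2.resize(t[170:320,340:510],(360,318),interpolation=cv2.INTER_CUBIC)
B=cv2.copyMakeBorder(B,0,12,0,0,0)
C=cv2.resize(d[120:380,170:530],(374,270),interpolation=cv2.INTER_CUBIC)
D=cv2.resize(d[130:300,220:390],(270,270),interpolation=cv2.INTER_CUBIC)
E=cv2.resize(t,(156,117));E=cv2.copyMakeBorder(E,0,153,0,0,0)
cv2.imwrite('pics/fin.png',np.vstack([np.hstack([A,B]),np.hstack([C,D,E])])[:,:,::-1])"
```

```text
[ 0.24735235 -0.4527175   0.26287897] 54.6
```

View pics/fin.png

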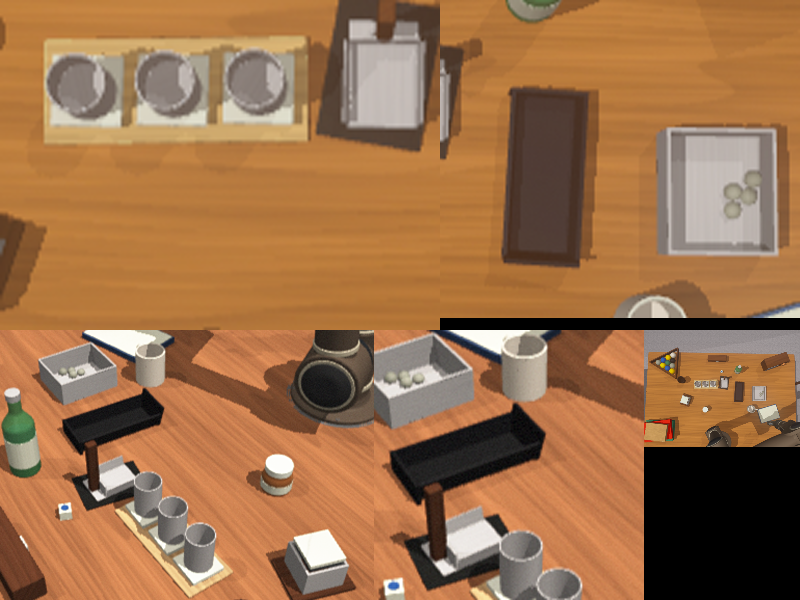

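The final picture shows each tumbler on its own coaster, the four stones in the tub, an empty trough, and the scoop upright on its mat. One last number to check is how well the tumblers are centred.

```bash
python3 -c "
from h import *
c=cams.camera('top')
f=lambda x,y,z:ray(c,190+x/2.75,190+y/2.75,z)[:2]
for t,k in [((81,85),(86.5,90.5)),((168,84),(173,89.5)),((256,82),(258.5,88))]:
  a=f(*t,.095);b=f(*k,.02);print(a,b,np.hypot(*(a-b)))"
```

```text
[0.5923 0.241 ] [0.5963 0.2484] 0.008411896337925254
[0.5944 0.1636] [0.5985 0.1674] 0.005590169943749467
[0.5975 0.0853] [0.6013 0.0873] 0.004294182110716703
```

```bash
python3 -c "
from cell import job
print(job.finish_job())"
```

```text
the job is handed in; nothing more can be done
None
```

I handed the job in at about 55 s of the 210 s allowed; it reported no verdict.

- **Tumblers and coasters:** All three tumblers stand on their own coasters on the board, and the spare coaster stays in the dispenser. One coaster grasp missed when a travel move fell short. The stack was still square, and the second try worked.
- **Stones:** I scooped all four stones out of the trough in one pass. A quick stop over the tub slid them off the pan, and the fingers stayed up at the scoop's handle throughout.
- **Scoop:** It is back on its rest.

**Last checks:** The final pictures show the stones in the tub, an empty trough, the scoop upright on its mat and the bystanders apparently undisturbed. The arm was clear of everything.

**Where checks disagreed:** The top camera put the tumblers about 8, 6 and 4 mm off their coaster centres, against a 12 mm limit. The arm's release positions suggest about 1–2 mm. The left tumbler, at about 8 mm, has the least margin. I did not take a closer look at it before handing in.

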